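# Ready the glassware drying stand

### The job

Get the drying stand ready: hook the tabs of every blue drip tray on the bench into a free pair of slots in the white stand and push it down until it hangs fully home, and slide the blue damper grip until it is level with its red marks. Only then turn the regulator knob until its white line points at the red mark, and last slide the yellow-edged clear guard fully home over the knob without shifting the setting. Leave the jar, cap, bottles, beaker and dish where they are.

Things in the scene. Friction and masses are not known exactly. Their poses are not given: they have to be found in the camera images.
- tray1_grip (a point): blue drip tray, white rib (2 or 3 trays present; absent: None), loose, 0.18 kg, flat underside. Point: mid-rib, 40 mm above the underside; x to the hooked end, z up. In this frame (mm): shelf 8 thick, x -55 to 45, 64 wide in y; rib 12 thick in y, x -35 to 45, top at z 21, pinch it across y; back plate 6 thick, 70 tall, rear face at x 51. Tabs: see tray2
- tray2_grip (a point): a tray like tray1. Its two steel hook tabs stick out behind the back plate at y -20 and 20 (mm, this frame), each 10 wide: tab underside z 10, top z 18; at its end, x 60 to 66, a lip hangs down to z 0, leaving a 9 mm gap between back plate and lip for the panel
- tray3_grip (a point): a tray like tray1. When fully hung its tabs rest on the slots' lower edges: this point is then 100 mm above the table and 51 mm in front of the panel (in the stand's frame x -51, z 100), drooping up to 3 degrees
- stand: fixed drying stand: white upright panel 330 mm wide, 6 mm thick, 40 to 158 mm high, between two aluminium posts 166 mm high. Origin on the table under the middle of the panel's front face; x points into the panel from the front (trays hang on the -x side, their x the same way as this x), y along the panel, z up
- slot1 (a point): middle of slot pair 1 on the panel's front face, at the slots' lower edges, 110 mm above the table; axes as the stand; pairs 105 mm apart. Slots 16 mm wide, 26 mm high, centred 20 mm either side of this point along y; any tray may go in any pair
- slot2 (a point): middle of slot pair 2 on the panel's front face, at the slots' lower edges, 110 mm above the table; axes as the stand; pairs 105 mm apart. Slots 16 mm wide, 26 mm high, centred 20 mm either side of this point along y; any tray may go in any pair
- slot3 (a point): middle of slot pair 3 on the panel's front face, at the slots' lower edges, 110 mm above the table; axes as the stand; pairs 105 mm apart. Slots 16 mm wide, 26 mm high, centred 20 mm either side of this point along y; any tray may go in any pair
- knob (a joint): turn of the black regulator knob, rad, 0 to 3.2, growing clockwise seen from above; light friction, stays where left
- knob_grip (a point): on the knob's vertical axis, in the upper half of its bar grip, 63 mm above the table; turns with the knob: the white line points along this frame's -x. The bar is 48 mm long (x), 14 mm thick (y), 36 mm high (38 to 74 mm above the table), on a round disc of 30 mm radius whose top is 38 mm above the table
- knob_tip (a point): point on the knob's white line, 33 mm from the axis, just past the disc's rim
- reg_mark_tip (a point): inner end of the red mark on the dial plate, 33 mm from the knob's axis; the white line points at the mark when knob_tip is here (seen from above)
- guard (a joint): slide of the clear, yellow-edged guard, m: about 0 open (beside the knob), 0.105 fully home over the knob, end stop; friction about 1.5 N, stays where left
- guard_grip (a point): middle of the guard's yellow grip fin, 56 mm above the table: fin 44 mm wide in x, 14 mm thick in y, 34 to 74 mm above the table, 72 mm from the hood's middle, 29 mm free between fin and clear hood (open-ended tunnel 96 mm wide, 72 mm long, top 84 mm above the table). Closing moves it along this frame's -y
- damper_grip (a point): middle of the damper slide's blue grip (28 mm in x, 20 mm in y, 40 mm tall), 39.5 mm above the table; it slides along this frame's y with about 1.5 N friction over 120 mm, on a track 14 mm high, 40 mm wide, 170 mm long
- damper_target (a point): where damper_grip must be: level with the pair of red marks either side of the track; same axes as damper_grip
- jar: bystander: small white jar, loose, to be left alone; origin under its middle; 44 mm across, 55 mm tall
- cap: bystander: blue cap, loose, to be left alone; origin under its middle; 42 mm across, 18 mm tall
- beaker: bystander: beaker, loose, to be left alone; origin under its middle; 70 mm across, 90 mm tall
- bottle_w: bystander: white bottle, loose, to be left alone; origin under its middle; 68 mm across, 150 mm tall
- bottle_a: bystander: amber bottle, loose, to be left alone; origin under its middle; 72 mm across, 160 mm tall
- dish: bystander: shallow dish, loose, to be left alone; origin under its middle; 70 mm across, 16 mm tall

How it is judged (in metres and radians):
On the way, in this order (a step that is already met when the one before it is completed fails the run):
1. every tray hangs fully home in the stand and the damper is at its marks, with the guard still open (x of tray1_grip in the frame of stand between -0.059 and -0.045 m and z of tray1_grip in the frame of stand between 0.094 and 0.105 m and angle between each of tray1_grip, tray2_grip, tray3_grip's own z axis and vertical below 0.15 rad and angle between the x axis of each of tray1_grip, tray2_grip, tray3_grip and the x axis of stand, either way round below 0.15 rad and x of tray2_grip in the frame of stand between -0.059 and -0.045 m and z of tray2_grip in the frame of stand between 0.094 and 0.105 m and x of tray3_grip in the frame of stand between -0.059 and -0.045 m and z of tray3_grip in the frame of stand between 0.094 and 0.105 m and y of damper_grip in the frame of damper_target between -0.006 and 0.006 m and value of joint guard below 0.03 m), for 0.2 s.
2. the knob's line is at the red mark, with the guard still open (horizontal distance between knob_tip and reg_mark_tip below 0.0035 m and value of joint guard below 0.03 m), for 0.2 s.
3. the guard is fully home over the set knob (horizontal distance between knob_tip and reg_mark_tip below 0.0035 m and value of joint guard above 0.097 m), for 0.2 s.
At the end, for the whole second after the job is handed in: Every tray hangs at rest, tabs on the slots' lower edges (rib point 94-105 mm up, 45-59 mm from the panel, within 0.15 rad of upright and square); damper within 6 mm of its marks; knob line within 3.5 mm of the red mark at the rim; guard within 8 mm of its stop (all of step 3 and x of tray1_grip in the frame of stand between -0.059 and -0.045 m and z of tray1_grip in the frame of stand between 0.094 and 0.105 m and angle between each of tray1_grip, tray2_grip, tray3_grip's own z axis and vertical below 0.15 rad and angle between the x axis of each of tray1_grip, tray2_grip, tray3_grip and the x axis of stand, either way round below 0.15 rad and x of tray2_grip in the frame of stand between -0.059 and -0.045 m and z of tray2_grip in the frame of stand between 0.094 and 0.105 m and x of tray3_grip in the frame of stand between -0.059 and -0.045 m and z of tray3_grip in the frame of stand between 0.094 and 0.105 m and linear speed of each of tray1, tray2, tray3 below 0.02 m/s and y of damper_grip in the frame of damper_target between -0.006 and 0.006 m); the robot touches nothing.
It fails at once if a bystander is shifted by more than 40 mm (distance of any of jar, cap, beaker, bottle_w, bottle_a, dish from where it was at the start of the episode above 0.04 m).
Of tray1, tray2, tray3 only 2 to 3 are there at a start; the rules pass over those that are not, and their reading is None.
At some moment in a run one of tray1, tray2, tray3 may be knocked a few centimetres aside while the robot is not near it.
Once in a run the grip may slacken for a moment while it holds something.
It also fails if it takes over 208 s, if anything falls off the work surface, if the arm or the gripper's body presses on something with over 40 N, if the wrist force passes 120 N, or if a joint passes its speed limit or range.

### The arm

A 6-joint arm with a two-finger parallel gripper is mounted at the origin on the work surface. World frame = base frame: x ahead of the robot, y to its left, z up, the work surface at z = 0. Lengths are in mm, angles in rad, forces in N, time in s.
With the tool pointing down it reaches from about 275 to 750 mm from the base axis. Payload 10.2 kg.
Tool frame: the origin (TCP) lies between the finger pads; the fingertips stand 8 mm ahead of it and the grasp point (between the pads) lies 11 mm behind it; z points along the fingers, x is the direction in which the jaws open and shut, and the axes are right-handed (so a half turn about z gives the same grasp; the last joint's range is limited). The gripper opens to 85 mm and grips with 20 to 120 N. Pads are 22 mm wide; open, the fingers measure 114 mm over their backs; the gripper's body (76 mm by 85 mm) begins 54 mm behind the grasp point. The pads swing forward as they close: fully open they stand 13 mm farther back than shut.
Start: joints at [1.034, 0.313, 1.498, -0, 1.331, -0.223], TCP at [162.067, 499.365, 239.294] pointing down, gripper open.
Joint ranges: [-2.94, 2.94], [-0.97, 2.17], [0.19, 2.56], [-1.23, 4.37], [0.02, 3.11], [-2.88, 2.88]. Speed limits (rad/s): [2.39, 2.39, 3.01, 3.14, 3.14, 3.14].

### API

Orientations are given as a unit quaternion [w, x, y, z].
In Python, from rig import sense, eyes, ctrl gives the robot as it stands.
- The arm moves only by the tool move_arm, never from a script. Its argument "rows" is a list that holds one entry, the list of rows, each a list of 5 numbers: the shift along the tool's x, y, z in mm, then the turn about the tool's z in units of 6 degrees (1.0 is 6 degrees), then the gripper command: -1 is shut, 1 is fully open, values between are in proportion. In form: [[[dx, dy, dz, roll, jaw], ...]]. A call has 1 to 12 rows; each row is the pose to reach, as a shift and turn from the pose measured when the call began, along the tool's axes at that moment; what a row does not reach only later rows make up. A row lasts 1/8 s, in which the tool goes at most 62.5 mm and 10.7 degrees, less where a joint would pass 70% of its speed; a pose out of reach is approached as far as the arm can. A call with a gripper value outside its range is refused whole. The fingers move at their own pace and stop on an object; "squeeze" is the grip in N (left out, the last holds). Time passes only in rows, so rows that repeat a pose let the fingers close. It gives the time, the measured TCP pose, the force and the opening at its end, in the units of the state.
- sense(): the state, without advancing time (a new reading comes with each control period).
- eyes.capture(name): name is "scene" or "top" or "wrist"; returns a dict with "color" (420x560x3 uint8, blue, green, red), "vertical_fov" (degrees; the focal length in pixels is half the picture's height over the tangent of half this angle, whatever the lens; pixels are square), "cx", "cy" (the principal point, pixels), "xyz" and "attitude" of the camera in the world. Camera axes: x right, y down, z forward; pixel columns grow to the right and rows downward; lengths in mm; the calibration is good to about 2 mm. A picture is of the moment at which its call begins. There is no depth.
- ctrl.finish_job(): hands the job in, once; it reports no verdict.
The state is a dict: "time_s": time; "joints": joint angles; "dq": joint speeds; "tau": joint torques, N m; "eef_pos": TCP position; "ee_rot": TCP orientation; "force": force on the tool from outside, world axes, zero at the start; "wrist_torque": the same for the moment, N m; "grip_width": opening from 0.0 (shut) to 1.0 (fully open).
Only numpy, scipy, OpenCV 4.12 (cv2) and the standard library are available. Lean on these libraries where they do the work, as an engineer would, in place of code of your own. Each camera call takes 0.05 s, during which the arm holds its last target. There are 200 camera calls.

## Working session

There is one attempt and no reset: what is moved stays moved. The work goes in short steps, Python scripts to look and compute and a tool call to move; the robot and the scene stay as the last step left them, time stands still between calls to the robot, and variables do not carry over. Pictures are saved under pics/ and viewed, about 12 in all and at most 16, crops included, and the job is handed in when it is done.

Besides the shell and the picture viewer there is one more tool, called after ">>>" as name(argument=value, ...) on one line, values as JSON. move_arm: Moves the arm, as the interface text tells. Its arguments: {"type":"object","properties":{"rows":{"type":"array","items":{"type":"array","items":{"type":"array","items":{"type":"number"}}}},"squeeze":{"type":"number"}},"required":["rows"]}

```bash
mkdir -p pics; cat > h.py <<'E'
import numpy as np, cv2
from rig import sense, eyes, ctrl
from scipy.spatial.transform import Rotation as R
def cap(name,f=None):
    c=eyes.capture(name)
    if f: cv2.imwrite('pics/'+f,c['color'])
    return c
def att(c):
    a=np.array(c['attitude'],float)
    return a if a.shape==(3,3) else R.from_quat(np.roll(a,-1)).as_matrix()
def foc(c): return c['color'].shape[0]/2/np.tan(np.radians(c['vertical_fov'])/2)
def ray(c,uv,z):
    f=foc(c);uv=np.atleast_2d(uv).astype(float)
    d=np.c_[(uv[:,0]-c['cx'])/f,(uv[:,1]-c['cy'])/f,np.ones(len(uv))]@att(c).T
    p=np.array(c['xyz'],float)
    return p+d*((z-p[2])/d[:,2])[:,None]
def proj(c,P):
    q=(np.atleast_2d(P)-np.array(c['xyz']))@att(c)
    return q[:,:2]/q[:,2:]*foc(c)+[c['cx'],c['cy']]
E
python3 - <<'E'
from h import *
print(sense())
for n in('scene','top','wrist'):
    c=cap(n,n+'0.png'); print(n,{k:v for k,v in c.items() if k!='color'})
E
```

```text
{'time_s': 0.0, 'joints': array([ 1.03358939e+00,  3.13470190e-01,  1.49845096e+00, -9.29949600e-06,
        1.33099889e+00, -2.23445269e-01]), 'dq': array([ 5.83146951e-04,  8.22653886e-04, -1.61904214e-04,  1.33678620e-03,
       -7.02182721e-04, -3.45700445e-05]), 'tau': array([ 5.31614569e-04, -4.12263644e+01, -2.59744620e+01, -1.40927214e-04,
        4.10814624e-03,  1.21301574e-05]), 'eef_pos': array([161.93975551, 499.13574722, 238.71951606]), 'ee_rot': array([ 2.65702738e-04,  8.08899298e-01,  5.87946839e-01, -6.08205127e-04]), 'force': array([-0.11383153,  0.17233011, -0.64916027]), 'wrist_torque': array([0.03161105, 0.02904776, 0.03068275]), 'grip_width': 1.0059248150128388}
scene {'vertical_fov': 44.11598411270081, 'cx': 281.71925749338675, 'cy': 211.8049027267388, 'xyz': array([1132.47965084,  795.8817716 , 1207.25821784]), 'attitude': array([-0.09688697,  0.27799335,  0.89305528, -0.34027178])}
top {'vertical_fov': 47.57594002914182, 'cx': 275.20282619455133, 'cy': 209.96886167158596, 'xyz': array([ 465.52187761,    2.21602733, 1169.95926908]), 'attitude': array([-0.03871208,  0.70780316, -0.704097  ,  0.04199376])}
wrist {'vertical_fov': 67.9926704973115, 'cx': 279.8795921356175, 'cy': 207.70270854608307, 'xyz': array([ 93.63016138, 521.22884826, 374.29965757]), 'attitude': array([0.11373988, 0.80060096, 0.58248823, 0.08251551])}
```

View pics/top0.png

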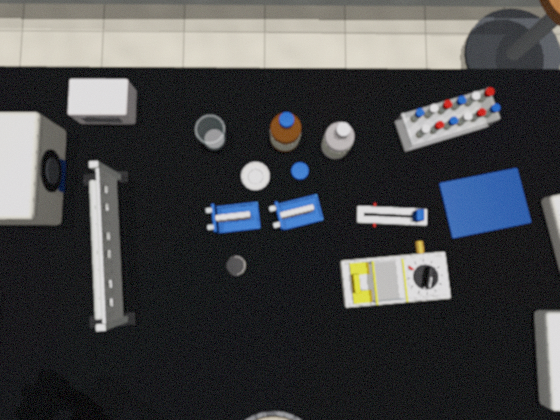

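View pics/scene0.png

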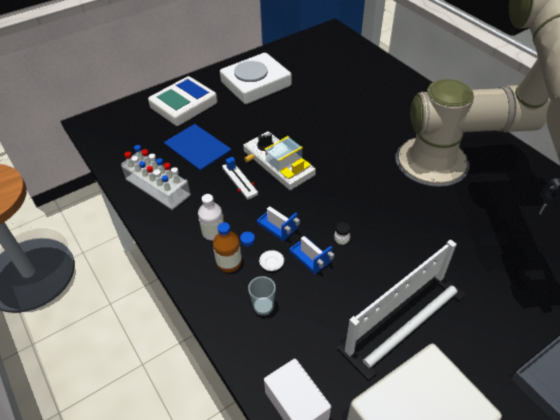

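Top view: trays at about (235,217) and (297,211), with their hooks to the left. The stand is at left, the damper at (392,215), and the regulator at (425,278). Next I'll enlarge and segment.

```bash
python3 - <<'E'
from h import *
c=cap('top'); im=c['color']
cv2.imwrite('pics/t1.png',cv2.resize(im[165:315,200:460],None,fx=3,fy=3,interpolation=cv2.INTER_CUBIC))
h=cv2.cvtColor(im,cv2.COLOR_BGR2HSV)
def comps(m,mn,name,z):
    n,l,s,ce=cv2.connectedComponentsWithStats(m.astype(np.uint8))
    for i in range(1,n):
        if s[i,4]>=mn and 60<ce[i][0]<470 and 100<ce[i][1]<340:
            r=cv2.minAreaRect(np.argwhere(l==i)[:,::-1].astype(np.float32))
            print(name,s[i],ce[i].round(1),'rect',np.round(r[0],1),np.round(r[1],1),round(r[2],1),'xy',ray(c,ce[i],z)[0].round(0))
H,S,V=cv2.split(h)
comps((H>95)&(H<125)&(S>150)&(V>60),15,'blue',30)
comps(((H<8)|(H>172))&(S>130)&(V>70),3,'red',14)
comps((H>22)&(H<35)&(S>120)&(V>80),15,'yel',60)
comps((S<70)&(V>150),20,'white',61)
E
```

```text
blue [416 107   8  10  54] [419.  111.8] rect [418.4 111.6] [8.2 7.5] 59.0 xy [ 842. -357.   30.]
blue [280 111  13  17 171] [286.  118.9] rect [286. 119.] [16. 12.] 90.0 xy [822. -28.  30.]
blue [449 118   8   6  37] [452.9 120.6] rect [452.5 120.5] [5. 7.] 90.0 xy [ 820. -440.   30.]
blue [290 161  20  20 305] [299.5 170.4] rect [299.5 170.5] [19. 19.] 90.0 xy [694. -61.  30.]
blue [274 193  50  38 983] [300.  211.8] rect [298.5 210.6] [32.  45.8] 76.0 xy [592. -62.  30.]
blue [ 210  201   52   33 1046] [236.9 217.3] rect [235.6 216.9] [30.9 49.6] 86.2 xy [578.  89.  30.]
blue [413 209  10  12  90] [418. 215.] rect [417.5 214.5] [11.  9.] 90.0 xy [ 586. -347.   30.]
red [443  99   9  10  62] [447.  103.6] rect [447.  103.5] [9. 8.] 90.0 xy [ 869. -433.   14.]
red [435 122   9   7  47] [438.9 125. ] rect [439. 125.] [6. 8.] 90.0 xy [ 814. -411.   14.]
red [373 202   4   4  14] [374.5 203.3] rect [374.5 203.5] [3. 3.] 90.0 xy [ 616. -246.   14.]
red [372 224   5   4  17] [373.9 225.4] rect [374.  225.5] [3. 4.] 90.0 xy [ 562. -243.   14.]
red [409 267   3   2   3] [410.  267.7] rect 
[... 1487 characters left out ...]
 35.4] 83.9 xy [579.  98.  61.]
white [273 222   8   6  35] [276.3 224.3] rect [276.2 224.3] [5.1 6.6] 71.6 xy [559.  -5.  61.]
white [207 224   7   6  33] [210.2 226.8] rect [210.  226.5] [5. 6.] 90.0 xy [552. 149.  61.]
white [107 233   3   7  21] [108. 236.] rect [108. 236.] [6. 2.] 90.0 xy [530. 386.  61.]
white [108 250   3   8  22] [108.9 253.5] rect [109.  253.5] [7. 2.] 90.0 xy [489. 382.  61.]
white [ 341  252  110   56 3690] [397.9 278.8] rect [395.4 278.9] [ 47.7 106.2] 84.9 xy [ 435. -287.   61.]
white [109 280   4   8  24] [110.1 283.4] rect [110.5 283.5] [3. 7.] 0.0 xy [421. 376.  61.]
white [110 298   3   8  23] [111.  301.7] rect [111.  301.5] [7. 2.] 90.0 xy [379. 372.  61.]
```

View pics/t1.png

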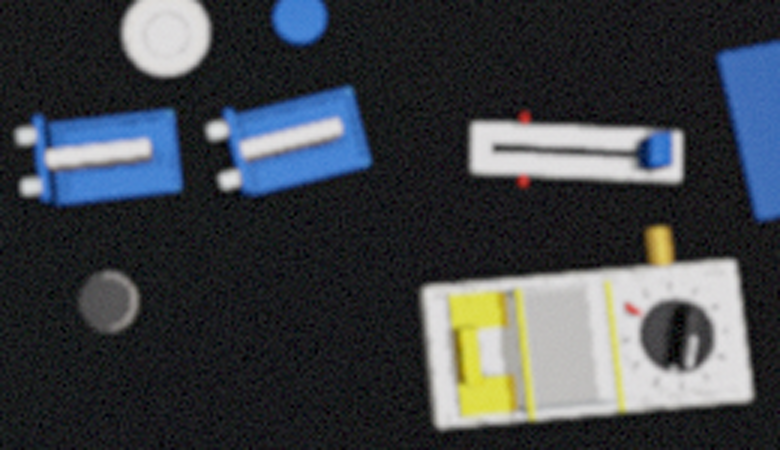

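```bash
cat >> h.py <<'E'
def st():
    s=sense(); q=s['ee_rot']; M=R.from_quat(np.roll(q,-1)).as_matrix()
    return s,M,np.degrees(np.arctan2(M[1,0],M[0,0]))
def go(p,phi):
    s,M,f=st(); d=(np.array(p,float)-s['eef_pos'])@M
    r=((f-phi+180)%360-180)/6
    print('from',s['eef_pos'].round(1),round(f,2),'t',round(s['time_s'],2),'-> shift',d.round(1),'roll',round(r,3),'dist',np.linalg.norm(d).round(0))
E
python3 - <<'E'
from h import *
go([577,120,240],6)
c=cap('top')
px=[[106,189.2],[106.6,207.1],[108,236],[108.9,253.5],[110.1,283.4],[111,301.7]]
print(ray(c,px,110).round(1)); P=ray(c,px,110)[:,:2]
print('slots',((P[::2]+P[1::2])/2).round(1)); d=P[:2].mean(0)-P[4:].mean(0);print(np.linalg.norm(d),np.degrees(np.arctan2(d[1],d[0])))
E
```

```text
from [162.  499.2 239. ] 72.02 t 0.2 -> shift [-232.6  511.8   -1. ] roll 11.004 dist 562.0
[[632.  378.  110. ]
 [591.5 374.8 110. ]
 [526.8 368.8 110. ]
 [488.1 365.1 110. ]
 [422.7 359.5 110. ]
 [383.1 355.8 110. ]]
slots [[611.7 376.4]
 [507.5 366.9]
 [402.9 357.6]]
209.63225852550988 5.13450747380581
```

>>> move_arm(rows=[[[-23,51,0,1.1,1],[-46,102,0,2.2,1],[-70,153,0,3.3,1],[-93,205,0,4.4,1],[-116,256,0,5.5,1],[-140,307,0,6.6,1],[-163,358,0,7.7,1],[-186,409,0,8.8,1],[-210,461,0,9.9,1],[-233,512,-1,11,1],[-233,512,-1,11,1],[-233,512,-1,11,1]]])

```text
time_s: 1.75
eef_pos: [576.7, 119.9, 239.8]
ee_rot: [0.0, 0.999, 0.053, -0.001]
force: [-0.6, 0.2, -0.2]
grip_width: 1.003
```

```bash
python3 - <<'E'
from h import *
go([577,120,240],6)
c=cap('wrist','w1.png'); print(c['xyz'])
np.save('c1.npy',c,allow_pickle=True)
E
```

```text
from [576.7 119.9 239.8] 6.06 t 1.75 -> shift [ 0.3 -0.  -0.2] roll 0.01 dist 0.0
[568.45853958 190.58032445 375.31662528]
```

View pics/w1.png

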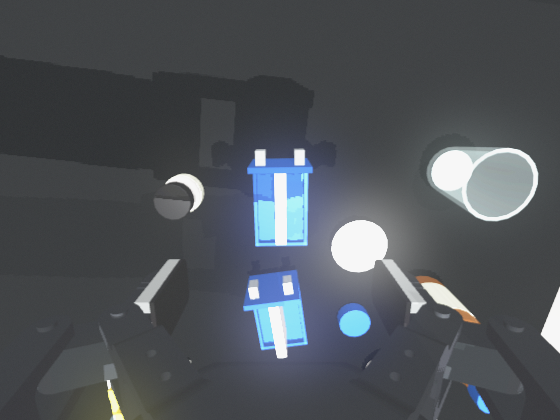

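Wrist view: tray A has its rib at (280,210) and tabs at (260,158) and (300,157). Tray B has its rib at (278,330) and tabs at (253,289) and (288,285). I'll cast these to z=61 for the ribs and z=58 for the tabs.

```bash
cat >> h.py <<'E'
def tray(c,zu=0,lim=None,show=True):
    """rib tops and tab tops by white blobs inside/near blue; returns list of blobs on plane"""
    h=cv2.cvtColor(c['color'],cv2.COLOR_BGR2HSV);H,S,V=cv2.split(h)
    m=((S<60)&(V>165)).astype(np.uint8)
    n,l,s,ce=cv2.connectedComponentsWithStats(m)
    for i in range(1,n):
        x,y,w,hh,a=s[i]
        if a<60 or a>3000 or (lim and not(lim[0]<ce[i][0]<lim[1] and lim[2]<ce[i][1]<lim[3])): continue
        pts=np.argwhere(l==i)[:,::-1].astype(np.float32)
        P=ray(c,pts,61+zu)[:,:2].astype(np.float32)
        r=cv2.minAreaRect(P); Q=ray(c,pts,58+zu)[:,:2].astype(np.float32); r2=cv2.minAreaRect(Q)
        print(s[i],'z61',np.round(r[0],1),np.round(r[1],1),round(r[2],1),'| z58',np.round(r2[0],1),np.round(r2[1],1))
E
python3 - <<'E'
from h import *
c=np.load('c1.npy',allow_pickle=True).item()
tray(c,0,(230,330,140,370))
E
```

```text
[255 149  11  17 179] z61 [552.1 150.4] [10.1 16.1] 5.4 | z58 [552. 150.] [10.2 16.2]
[294 149  11  16 174] z61 [591.  155.1] [10.1 15.1] 6.8 | z58 [591.3 154.7] [10.2 15.2]
[274 173  13  73 894] z61 [578.1  97.2] [12.5 79.1] 6.4 | z58 [578.2  96.3] [12.6 79.9]
[282 275  12  20 181] z61 [595.4  10.4] [11.2 24.4] 15.2 | z58 [595.7   8.7] [11.3 24.6]
[248 280  11  20 179] z61 [5.575e+02 1.000e-01] [11.4 24.4] 6.2 | z58 [557.4  -1.7] [11.5 24.6]
[268 306  20  53 705] z61 [593.3 -54.1] [17.1 73.1] 14.4 | z58 [593.5 -56.5] [17.3 73.8]
```

```bash
python3 - <<'E'
from h import *
go([579,89,37],6.4)
E
```

```text
from [576.5 120.4 240.1] 6.1 t 1.8 -> shift [ -0.7  31.4 203.1] roll -0.049 dist 206.0
```

>>> move_arm(rows=[[[0,31,20,-0.05,1],[-0.7,31.4,80,-0.05,1],[-0.7,31.4,140,-0.05,1],[-0.7,31.4,185,-0.05,1],[-0.7,31.4,203,-0.05,1],[-0.7,31.4,203,-0.05,1],[-0.7,31.4,203,-0.05,-1],[-0.7,31.4,203,-0.05,-1],[-0.7,31.4,203,-0.05,-1],[-0.7,31.4,203,-0.05,-1],[-0.7,31.4,203,-0.05,-1],[-0.7,31.4,203,-0.05,-1]]], squeeze=60)

```text
time_s: 3.3
eef_pos: [579.3, 89.0, 37.6]
ee_rot: [0.0, 0.998, 0.056, 0.0]
force: [-0.7, 0.7, 4.7]
grip_width: 0.133
```

```bash
python3 - <<'E'
from h import *
go([579,89,37],6.4);print(st()[0]['force'],st()[0]['grip_width'])
c=cap('wrist','w2.png'); print(c['xyz']); tray(c,0,(200,360,60,400))
E
```

```text
from [579.3  89.   37.6] 6.41 t 3.3 -> shift [-0.3 -0.   0.6] roll 0.001 dist 1.0
[-0.74568422  0.70987409  4.66180447] 0.13283897425481955
[570.46555268 159.59776719 173.05554116]
[ 210  121   30   42 1178] z61 [551.9 149.1] [10.  14.2] 6.4 | z58 [551.4 148.8] [10.2 14.6]
[ 321  121   30   42 1175] z61 [590.8 153.5] [ 9.9 14.2] 6.5 | z58 [591.3 153.4] [10.1 14.6]
```

View pics/w2.png

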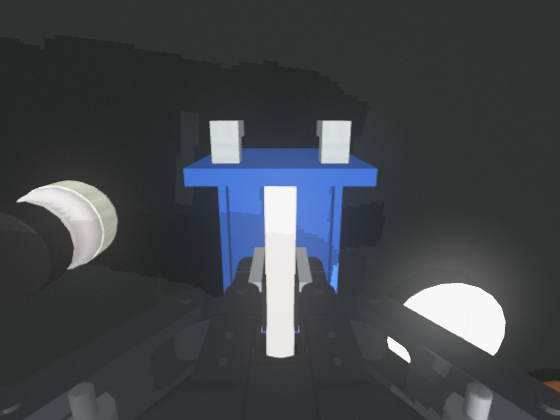

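```bash
python3 - <<'E'
from h import *
go([519,250,112],5.1)
E
```

```text
from [579.3  89.   37.6] 6.4 t 3.35 -> shift [ -41.9 -166.7  -74.5] roll 0.217 dist 187.0
```

>>> move_arm(rows=[[[0,0,-15,0,-1],[0,0,-45,0,-1],[0,0,-74,0.05,-1],[-8,-30,-74.5,0.1,-1],[-18,-70,-74.5,0.2,-1],[-28,-110,-74.5,0.22,-1],[-37,-145,-74.5,0.22,-1],[-42,-166.7,-74.5,0.22,-1],[-42,-166.7,-74.5,0.22,-1],[-42,-166.7,-74.5,0.22,-1]]])

```text
time_s: 4.6
eef_pos: [519.2, 249.4, 112.3]
ee_rot: [0.0, 0.999, 0.044, 0.0]
force: [0.6, -0.0, -1.4]
grip_width: 0.129
```

```bash
python3 - <<'E'
from h import *
go([519,250,112],5.1);print(st()[0]['force'],st()[0]['grip_width'])
c=cap('wrist','w3.png'); print(c['xyz']); tray(c,74,(200,360,60,400))
np.save('c3.npy',c,allow_pickle=True)
E
```

```text
from [519.2 249.4 112.3] 5.06 t 4.6 -> shift [-0.2 -0.6  0.3] roll -0.006 dist 1.0
[ 0.55813379 -0.00471069 -1.39488155] 0.12912344283348942
[512.00555875 320.1719263  247.72341028]
[ 209  120   34   43 1316] z61 [493.8 310.3] [11.5 14.6] 5.1 | z58 [493.3 310. ] [11.8 15. ]
[ 319  120   33   43 1272] z61 [532.  313.7] [10.9 14.6] 5.1 | z58 [532.6 313.5] [11.2 15. ]
```

View pics/w3.png

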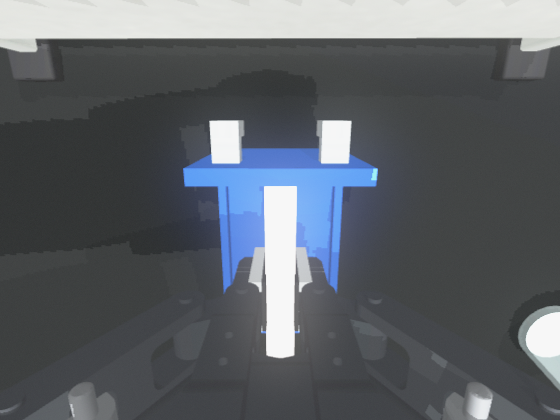

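```bash
python3 - <<'E'
from h import *
c=cap('top'); im=c['color']
cv2.imwrite('pics/t2.png',cv2.resize(im[170:320,80:230],None,fx=4,fy=4,interpolation=cv2.INTER_CUBIC))
# sub-pixel slot-floor centroids: brightness-weighted
g=im.min(2).astype(float)
for u,v in [[106,189.2],[106.6,207.1],[108,236],[108.9,253.5],[110.1,283.4],[111,301.7]]:
    x0,y0=int(u)-3,int(v)-8; w=g[y0:y0+17,x0:x0+8]; w=np.clip(w-110,0,None); yy,xx=np.mgrid[y0:y0+17,x0:x0+8]
    p=[(w*xx).sum()/w.sum(),(w*yy).sum()/w.sum()]; print(np.round(p,2),ray(c,p,110)[0].round(1))
h=cv2.cvtColor(im,cv2.COLOR_BGR2HSV)
m=((h[...,1]<70)&(h[...,2]>150)).astype(np.uint8)
n,l,s,ce=cv2.connectedComponentsWithStats(m)
for i in range(1,n):
    if 110<ce[i][0]<190 and 180<ce[i][1]<330 and s[i,4]>8: print(s[i],ce[i].round(1),ray(c,ce[i],132)[0].round(1))
E
```

```text
[105.81 189.24] [631.9 378.4 110. ]
[106.77 208.94] [587.3 374.2 110. ]
[108.49 235.77] [527.4 367.7 110. ]
[108.43 249.95] [495.9 366.4 110. ]
[110.5  282.33] [425.1 358.7 110. ]
[111.56 301.07] [384.5 354.6 110. ]
[   82   161    86   257 12525] [120.7 303.4] [381.3 327.6 132. ]
```

View pics/t2.png

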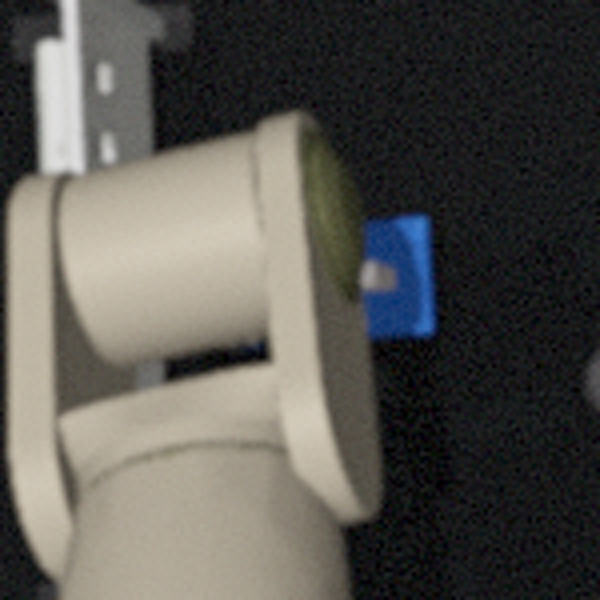

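>>> move_arm(rows=[[[-0.8,-10,0,0,-1],[-0.8,-22,0,0,-1],[-0.8,-34,0,0,-1],[-0.8,-44,0,0,-1],[-0.8,-50,0,0,-1],[-0.8,-54,0,0,-1],[-0.8,-54,0,0,-1],[-0.8,-54,0,0,-1]]])

```text
time_s: 5.7
eef_pos: [513.9, 302.6, 112.1]
ee_rot: [0.0, 0.999, 0.044, 0.0]
force: [0.6, -0.7, -1.1]
grip_width: 0.131
```

```bash
python3 - <<'E'
from h import *
s=st()[0];print(s['eef_pos'],s['force'],s['grip_width'])
c=cap('wrist','w4.png'); print(c['xyz']); np.save('c4.npy',c,allow_pickle=True); tray(c,74,(200,360,60,400))
E
```

```text
[513.8521318  302.6141252  112.14026783] [ 0.63384752 -0.70482892 -1.12808478] 0.13136933236236664
[506.75935102 373.4330336  247.57313928]
[ 265  187   30   47 1330] z61 [509.7 339.8] [10.8 18.2] 5.6 | z58 [509.7 338.9] [11.1 18.7]
```

View pics/w4.png

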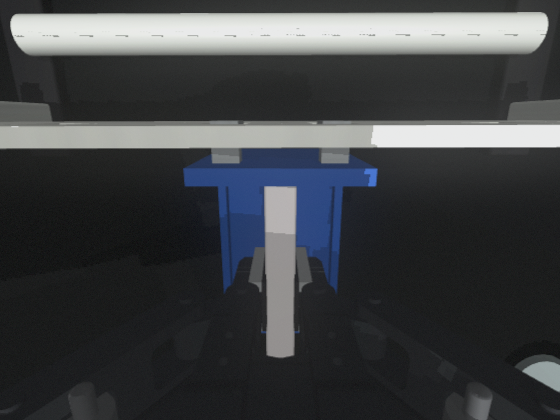

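Wrist view: the panel's top edge spans rows 124–148, with the tabs passing under it. There is no contact force so far. I'll compute the remaining gap.

```bash
python3 - <<'E'
from h import *
c=np.load('c4.npy',allow_pickle=True).item(); g=c['color'].min(2).astype(int)
for u in (120,280,450): print(u,g[116:156,u])
d=np.array([-.0896,.996,0])
for v,z in ((148,158),(124,158),(149,144.5),(168,144.5)):
    print(v,z,[(ray(c,[u,v],z)[0]-[513.9,302.6,0])@d for u in (200,280,360)])
E
```

```text
120 [ 36  36  37  37  34  87 110 111 114 113 164 174 174 174 175 176 175 174
 174 174 174 174 175 174 174 175 172 174 173 173 174 173  92  36  37  36
  37  37  36  37]
280 [ 40  41  39  40  50 104 110 112 113 140 173 178 179 177 179 179 179 179
 177 179 179 179 177 178 177 177 176 176 178 178 178 148  79  43  44  44
  45  44  45  44]
450 [ 51  52  51  51  91 114 117 115 116 223 232 233 233 233 233 233 233 233
 233 233 233 233 233 233 233 233 233 233 233 233 233 142  64  56  54  53
  53  54  53  52]
148 158 [np.float64(62.83975517700604), np.float64(62.80726357694396), np.float64(62.77477981614613)]
124 158 [np.float64(69.41792213416217), np.float64(69.38532823069714), np.float64(69.35274202786033)]
149 144.5 [np.float64(61.258948825995276), np.float64(61.22156611604143), np.float64(61.18419243340952)]
168 144.5 [np.float64(55.023585935900755), np.float64(54.986330028893455), np.float64(54.94908327236022)]
```

>>> move_arm(rows=[[[0,-3,0,0,-1],[0,-6.3,0,0,-1],[0,-6.5,0,0,-1],[0,-6.5,0,0,-1]]])

```text
time_s: 6.25
eef_pos: [513.3, 309.1, 112.2]
ee_rot: [0.0, 0.999, 0.044, 0.0]
force: [0.3, -1.4, -0.4]
grip_width: 0.13
```

```bash
python3 - <<'E'
from h import *
s=st()[0];print(s['eef_pos'],s['force'],s['grip_width'])
c=cap('wrist'); im=c['color']; np.save('c5.npy',c,allow_pickle=True)
cv2.imwrite('pics/w5.png',cv2.resize(im[100:220,160:400],None,fx=3,fy=3))
E
```

```text
[513.29309609 309.12775958 112.15152141] [ 0.3020316  -1.38565392 -0.44233043] 0.13026960987227643
```

View pics/w5.png

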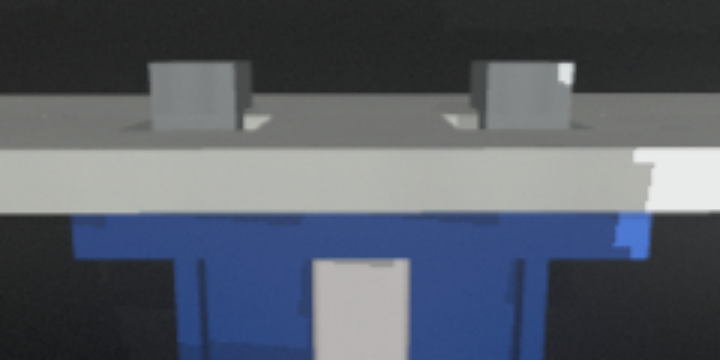

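The tabs are through the slots and centred, with white slot floors showing evenly either side of (250,120) and (460,120) in the crop. I'll lower it now.

>>> move_arm(rows=[[[0,0,3,0,-1],[0,0,6,0,-1],[0,0,9,0,-1],[0,0,12,0,-1],[0,0,14,0,-1],[0,0,15,0,-1],[0,0,15,0,-1]]])

```text
time_s: 7.18
eef_pos: [513.4, 309.1, 97.5]
ee_rot: [0.0, 0.999, 0.044, 0.0]
force: [-1.0, -0.3, 2.0]
grip_width: 0.126
```

```bash
python3 - <<'E'
from h import *
s=st()[0];print(s['eef_pos'],s['force'],s['wrist_torque'],s['grip_width'])
E
```

```text
[513.38380319 309.09712135  97.48024718] [-1.04704533 -0.31652138  1.98133964] [-0.01147539  0.24704791  0.04864793] 0.1256652853459044
```

>>> move_arm(rows=[[[0,0,1.5,0,-1],[0,0,1.5,0,-1],[0,0,0.5,0,0],[0,0,0,0,0],[0,0,0,0,0],[0,0,-20,0,0],[0,0,-60,0,0],[0,20,-110,0,0.5],[0,60,-140,0,1],[0,60,-140,0,1]]])

```text
time_s: 8.43
eef_pos: [519.7, 247.8, 240.0]
ee_rot: [-0.0, 0.999, 0.042, 0.003]
force: [0.7, -0.4, -0.9]
grip_width: 0.999
```

```bash
python3 - <<'E'
from h import *
s=st()[0];print(s['eef_pos'],s['force'],s['grip_width'])
c=cap('wrist'); im=c['color']
cv2.imwrite('pics/w6.png',im); np.save('c6.npy',c,allow_pickle=True); tray(c,60,(150,400,0,420))
t=cap('top'); h=cv2.cvtColor(t['color'],cv2.COLOR_BGR2HSV); m=cv2.inRange(h,(95,150,60),(125,255,255))
n,l,q,ce=cv2.connectedComponentsWithStats(m)
for i in range(1,n):
    if q[i,4]>200: print(q[i],ce[i].round(1))
tray(t,0,(250,330,180,240))
E
```

```text
[519.66803607 247.8222502  239.9708634 ] [ 0.67453473 -0.43666977 -0.86048129] 0.9990000492463778
[156  47  21   8 128] z61 [424.9 358.8] [14.9  4.7] 5.0 | z58 [423.8 359.3] [15.1  4.8]
[240  47  22   8 117] z61 [487.4 364.2] [15.6  4.7] 5.0 | z58 [487.1 364.8] [15.8  4.8]
[292  46  21   9 118] z61 [525.5 367.7] [14.9  5.4] 6.6 | z58 [525.6 368.2] [15.1  5.5]
[377  46  20   8 127] z61 [588.2 373.6] [14.2  4.7] 5.0 | z58 [589.1 374.3] [14.4  4.8]
[ 270   66   16  103 1457] z61 [511.3 317.1] [11.4 77.1] 4.5 | z58 [511.3 317. ] [11.5 78. ]
[361 314  29  40 744] z61 [620.9 124.9] [26.4 40.7] 32.4 | z58 [622.2 122.6] [26.7 41.2]
[290 161  20  20 305] [299.4 170.3]
[ 438  167   94   72 4854] [484.5 202.6]
[274 193  50  38 978] [300.  211.9]
[153 227  11  30 250] [158.7 240.5]
[280 204  34  14 200] z61 [591.8 -52.9] [13.1 80.9] 14.4 | z58 [592.2 -53. ] [13.2 81.1]
```

View pics/w6.png

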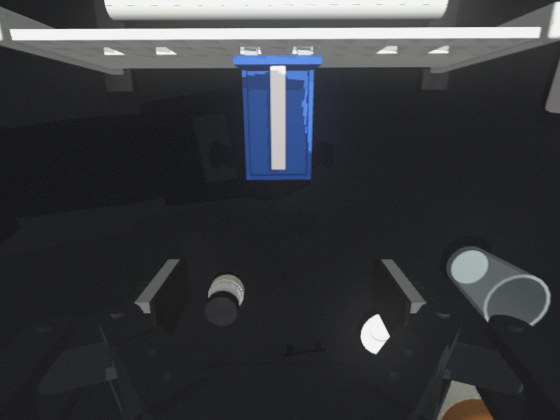

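```bash
python3 - <<'E'
from h import *
c=np.load('c6.npy',allow_pickle=True).item()
h=cv2.cvtColor(c['color'],cv2.COLOR_BGR2HSV);m=((h[...,1]<60)&(h[...,2]>165)).astype(np.uint8)
n,l,s,ce=cv2.connectedComponentsWithStats(m)
for i in range(1,n):
    if 60<s[i,4]<200: print(s[i],ray(c,ce[i],110)[0].round(1))
go([586,-30,240],14.4)
E
```

```text
[104  47  20   8 103] [379.2 356.2 110. ]
[156  47  21   8 128] [419.7 360.1 110. ]
[240  47  22   8 117] [485.6 365.6 110. ]
[292  46  21   9 118] [526.2 369.1 110. ]
[377  46  20   8 127] [592.6 375.8 110. ]
[428  46  21   8 111] [632.8 379.1 110. ]
[528 276  21  37  80] [778.4 182.4 110. ]
from [518.4 249.4 237. ] 4.97 t 8.53 -> shift [ 43.1 284.2  -2.9] roll -1.571 dist 287.0
```

>>> move_arm(rows=[[[7,47,0,-0.3,1],[14,95,0,-0.6,1],[22,142,0,-0.9,1],[29,190,-1,-1.2,1],[36,237,-2,-1.4,1],[43,284,-3,-1.57,1],[43,284,-3,-1.57,1],[43,284,-3,-1.57,1]]])

```text
time_s: 9.52
eef_pos: [585.6, -28.7, 239.1]
ee_rot: [-0.0, 0.992, 0.126, -0.001]
force: [-0.3, 0.9, 0.2]
grip_width: 0.996
```

```bash
python3 - <<'E'
from h import *
c=cap('wrist'); tray(c,0,(180,380,60,300)); 
go([594.2,-61,37],14.4)
E
```

```text
[256 153  10  16 150] z61 [558.1  -5. ] [ 9.1 15.1] 13.7 | z58 [558.   -5.4] [ 9.2 15.2]
[295 153  10  16 156] z61 [596.1   4.8] [ 9.1 15.1] 15.3 | z58 [596.4   4.5] [ 9.2 15.3]
[274 176  13  72 828] z61 [590.9 -53.1] [12.4 78.2] 14.8 | z58 [591.2 -54. ] [12.5 78.9]
from [585.6 -28.4 239.4] 14.47 t 9.57 -> shift [  0.4  33.8 202.4] roll 0.012 dist 205.0
```

>>> move_arm(rows=[[[0,33,20,0,1],[-0.5,34,80,0,1],[-0.8,34.3,140,-0.02,1],[-0.8,34.3,185,-0.02,1],[-0.8,34.3,202.5,-0.02,1],[-0.8,34.3,202.5,-0.02,1],[-0.8,34.3,202.5,-0.02,-1],[-0.8,34.3,202.5,-0.02,-1],[-0.8,34.3,202.5,-0.02,-1],[-0.8,34.3,202.5,-0.02,-1],[-0.8,34.3,202.5,-0.02,-1],[-0.8,34.3,202.5,-0.02,-1]]])

```text
time_s: 11.08
eef_pos: [593.4, -61.8, 37.3]
ee_rot: [-0.0, 0.992, 0.127, -0.0]
force: [-0.7, 0.3, 5.1]
grip_width: 0.134
```

```bash
python3 - <<'E'
from h import *
c=cap('wrist'); tray(c,0,(180,380,60,300)); 
s,M,f=st(); print(s['eef_pos'],f,s['force'],s['grip_width'])
# pre-insertion: slot-3 line, TCP path = slot-2 path shifted
go([519-104.6,250-9.4,112],5.1)
E
```

```text
[ 266  186   29   50 1249] z61 [583.2 -25.7] [10.7 19.2] 14.7 | z58 [583.4 -26.6] [11.  19.7]
[593.39387409 -61.82049451  37.2987107 ] 14.592863501623599 [-0.49539137 -0.10127807  5.29734143] 0.1300567296258529
from [593.4 -61.8  37.3] 14.59 t 11.12 -> shift [ -97.1 -337.8  -74.6] roll 1.582 dist 359.0
```

>>> move_arm(rows=[[[0,0,-15,0,-1],[0,0,-45,0,-1],[0,0,-90,0,-1],[-12,-42,-90,0.2,-1],[-26,-90,-90,0.5,-1],[-40,-140,-90,0.8,-1],[-55,-190,-90,1.1,-1],[-69,-240,-88,1.4,-1],[-83,-290,-82,1.58,-1],[-97,-338,-75,1.58,-1],[-97,-338,-75,1.58,-1],[-97,-338,-75,1.58,-1]]])

```text
time_s: 12.62
eef_pos: [414.7, 240.6, 112.9]
ee_rot: [0.0, 0.999, 0.045, -0.0]
force: [0.2, -0.9, -1.9]
grip_width: 0.129
```

```bash
python3 - <<'E'
from h import *
c=cap('wrist'); np.save('c7.npy',c,allow_pickle=True); tray(c,74,(180,380,60,300)); 
s,M,f=st(); print(s['eef_pos'],f,s['force'],s['grip_width'])
g=c['color'].astype(int); print(g[140:192:1,260,0]) 
for v in (120,121,163,168,186): print(v,(ray(c,[280,v],132 if v<165 else 144.5)[0]-s['eef_pos'])[:2]@[-.0896,.996])
go([519-104.6,250-9.4,112],5.1)
t=cap('top'); cv2.imwrite('pics/t7.png',t['color'])
h=cv2.cvtColor(t['color'],cv2.COLOR_BGR2HSV); m=cv2.inRange(h,(95,150,60),(125,255,255))
n,l,q,ce=cv2.connectedComponentsWithStats(m)
for i in range(1,n):
    if q[i,4]>60: print(q[i],ce[i].round(1))
E
```

```text
[ 210  120   30   43 1210] z61 [388.4 301.4] [10.1 14.7] 5.1 | z58 [387.9 301.1] [10.4 15.1]
[ 321  120   30   43 1201] z61 [428. 305.] [10.1 14.7] 5.2 | z58 [428.6 304.8] [10.4 15.1]
[414.97783582 240.27397453 112.83884055] 5.066735949373134 [-0.07527634 -0.67581999 -2.04467672] 0.1287166586557178
[ 60  60  60  63  62  64  63  77 136 146 147 147 147 146 147 146 147 147
 148 148 148 147 148 148 148 148 149 177 214 218 217 218 217 217 216 217
 217 217 216 216 217 217 217 217 216 218 218 218 215 211 211 206]
120 70.58143835884388
121 70.23489556017383
163 55.12070119900214
168 55.2030685081535
186 49.05097476468672
from [415.  240.3 112.8] 5.07 t 12.68 -> shift [-0.5 -0.4  0.8] roll -0.006 dist 1.0
[491 102  11  10  70] [496.  107.3]
[280 111  13  17 173] [286.1 118.8]
[290 161  20  20 305] [299.5 170.3]
[ 438  167   94   72 4848] [484.5 202.6]
[413 210  10  11  90] [418.  215.1]
[ 109  226   56   34 1238] [138.2 243.2]
[170 269  22  33 485] [182.5 284.9]
```

>>> move_arm(rows=[[[-1,-12,0,0,-1],[-1,-26,0.5,0,-1],[-1,-38,0.5,0,-1],[-1,-46,0.5,0,-1],[-1,-50,0.5,0,-1],[-1,-53,0.5,0,-1],[-1,-53,0.5,0,-1],[-1,-53,0.5,0,-1]]])

```text
time_s: 13.72
eef_pos: [409.5, 292.6, 112.3]
ee_rot: [-0.0, 0.999, 0.044, -0.0]
force: [0.6, 0.7, -2.7]
grip_width: 0.137
```

```bash
python3 - <<'E'
from h import *
c=cap('wrist','w8.png')
s,M,f=st(); print(s['eef_pos'],f,s['force'],s['grip_width'])
g=c['color'].min(2).astype(int); 
for u in (120,280,450): print(g[116:156,u])
for v in (124,148): print(v,(ray(c,[280,v],158)[0]-s['eef_pos'])[:2]@[-.0896,.996])
go([408.7,299.7,112.2],5.1)
E
```

```text
[409.46445685 292.62552457 112.27806806] 5.018649686522381 [-0.24196983  0.24753764 -2.26434136] 0.12928701453382632
[ 91  90  91  91  91  92 107 121 160 167 169 168 168 167 167 166 167 167
 167 167 167 166 167 167 167 166 168 166 167 140  73  37  38  37  35  37
  37  36  34  37]
[ 39  40  40  39 102 109 111 149 171 174 173 173 172 174 172 172 172 173
 172 172 172 172 172 172 171 172 173 172 172 120  59  41  42  45  44  42
  42  45  43  43]
[ 49  49  48  72 108 114 140 220 229 229 229 229 229 229 229 229 230 229
 230 229 229 229 230 229 229 229 229 230 229 129  51  52  53  52  53  52
  50  51  53  51]
124 69.33144007851305
148 62.73929065157288
from [409.5 292.6 112.3] 5.02 t 13.78 -> shift [-0.1 -7.1  0.1] roll -0.014 dist 7.0
```

>>> move_arm(rows=[[[0,-3.5,0,0,-1],[0,-6.6,0,0,-1],[0,-6.9,0,0,-1],[0,-6.9,0,0,-1]]])

```text
time_s: 14.28
eef_pos: [408.8, 299.5, 112.3]
ee_rot: [0.0, 0.999, 0.044, -0.0]
force: [-0.8, 0.4, -2.5]
grip_width: 0.126
```

```bash
python3 - <<'E'
from h import *
c=cap('wrist'); im=c['color']
cv2.imwrite('pics/w9.png',cv2.resize(im[100:220,160:400],None,fx=2,fy=2))
s,M,f=st(); print(s['eef_pos'],f,s['force'],s['grip_width'])
E
```

```text
[408.85679778 299.48430392 112.27724699] 5.02398238082352 [-0.05478724  0.61771932 -2.73302351] 0.12855396426998178
```

View pics/w9.png

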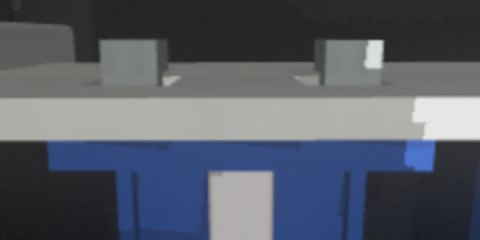

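The tabs are through the slots for tray B too. Lowering.

>>> move_arm(rows=[[[0,0,3,0,-1],[0,0,6,0,-1],[0,0,9,0,-1],[0,0,12,0,-1],[0,0,14,0,-1],[0,0,15,0,-1],[0,0,16.5,0,-1],[0,0,16.5,0,-1]]])

```text
time_s: 15.32
eef_pos: [409.1, 299.6, 96.5]
ee_rot: [-0.0, 0.999, 0.044, 0.0]
force: [-2.1, -2.2, 4.9]
grip_width: 0.13
```

```bash
python3 - <<'E'
from h import *
s,M,f=st(); print(s['eef_pos'],f,s['force'],s['grip_width'])
E
```

```text
[409.09752375 299.59109663  96.52831384] 5.0264125123894585 [-2.09352219 -2.23607927  4.88998377] 0.1296102203272141
```

>>> move_arm(rows=[[[0,0,0,0,0],[0,0,-0.5,0,0],[0,0,-0.5,0,0],[0,0,-20,0,0],[0,0,-60,0,0],[0,20,-110,0,0.5],[0,60,-140,0,1],[0,60,-140,0,1]]])

```text
time_s: 16.32
eef_pos: [415.3, 238.5, 238.6]
ee_rot: [-0.001, 0.999, 0.043, 0.003]
force: [0.7, -0.3, -0.7]
grip_width: 0.996
```

```bash
python3 - <<'E'
from h import *
s,M,f=st(); print(s['eef_pos'],s['force'])
c=cap('wrist','w10.png'); tray(c,60,(100,500,0,220))
# damper: blue grip in top and scene
for n in('top','scene'):
    t=cap(n,n+'2.png'); h=cv2.cvtColor(t['color'],cv2.COLOR_BGR2HSV); m=cv2.inRange(h,(95,150,60),(125,255,255))
    k,l,q,ce=cv2.connectedComponentsWithStats(m)
    for i in range(1,k):
        if 40<q[i,4]<1500: print(n,q[i],ce[i].round(1))
t=cap('top'); red=ray(t,[[374.5,203.3],[373.9,225.4]],0); print('red',red.round(1)); print('grip z59',ray(t,[418,215],59.5).round(1),'z40',ray(t,[418,215],40).round(1))
print('track ends', ray(t,[[356.5,213],[427,216.5]],14).round(1))
go([586,-300,240],0)
E
```

```text
[415.26891329 238.54180829 238.58863549] [ 0.66469336 -0.32900041 -0.7130591 ]
[150   3  26  37 842] z61 [319.  368.5] [16.5 23.1] 5.4 | z58 [318.  369.2] [16.6 23.4]
[240  47  21   9 136] z61 [382.7 354.5] [14.8  5.4] 5.0 | z58 [382.4 355. ] [15.   5.4]
[292  47  22   8 123] z61 [421.4 358.2] [15.6  4.7] 5.0 | z58 [421.5 358.8] [15.7  4.8]
[384  50  14   5  63] z61 [486.4 362.9] [9.8 2.7] 5.0 | z58 [487.4 363.5] [10.   2.7]
[ 397   65   28  105 1622] z61 [510.3 316.8] [12.3 78.4] 3.8 | z58 [511.5 316.9] [12.4 79.4]
[ 270   66   16  104 1505] z61 [407.2 307.6] [11.5 77.5] 5.2 | z58 [407.2 307.5] [11.7 78.4]
top [457  94   9  10  57] [460.9  99.2]
top [491 102  11  10  67] [495.9 107.2]
top [416 107   8  10  54] [419.  111.8]
top [280 111  13  17 173] [286.  118.8]
top [290 161  20  20 300] [299.6 170.4]
top [413 209  10  12  92] [418. 215.]
top [ 109  226   56   34 1112] [138.5 241.9]
top [153 272  14  31 297] [160.8 286.2]
scene [177  80  31  18 263] [192.2  88.6]
scene [133 144   8   8  46] [137.  147.6]
scene [225 156  11  14 102] [230.3 162.1]
scene [156 158   7   7  42] [159.2 160.9]
scene [218 222  13  13 124] [223.9 227.7]
scene [240 231  15  16 195] [247.  238.1]
scene [386 248  25  28 294] [397.  263.2]
scene [358 269  27  29 328] [369.7 284.3]
red [[ 617.7 -248.9    0. ]
 [ 562.8 -246.4    0. ]]
grip z59 [[ 582.9 -337.8   59.5]] z40 [[ 584.9 -343.8   40. ]]
track ends [[ 591.8 -201.4   14. ]
 [ 584.1 -373.7   14. ]]
from [413.8 240.2 235.4] 5.06 t 16.52 -> shift [123.9 553.3  -4.8] roll 0.843 dist 567.0
```

>>> move_arm(rows=[[[10,44,-5,0.1,1],[25,100,-5,0.2,1],[40,160,-5,0.4,1],[53,215,-5,0.5,1],[66,270,-5,0.7,1],[80,325,-5,0.8,1],[93,380,-5,1,1],[106,435,-5,1.1,1],[116,485,-5,1.27,1],[126,525,-5,1.27,1],[126,525,-5,1.27,1],[126,525,-5,1.27,1]]])

```text
time_s: 18.02
eef_pos: [585.8, -270.4, 239.1]
ee_rot: [-0.001, 1.0, -0.022, -0.001]
force: [-0.5, 0.5, -0.3]
grip_width: 0.998
```

```bash
python3 - <<'E'
from h import *
s,M,f=st(); print(s['eef_pos'],f)
c=cap('wrist','w11.png'); np.save('c11.npy',c,allow_pickle=True)
h=cv2.cvtColor(c['color'],cv2.COLOR_BGR2HSV);H,S,V=cv2.split(h)
for nm,m,zs in (('blue',(H>95)&(H<125)&(S>130)&(V>60),(59.5,20)),('red',((H<8)|(H>172))&(S>120)&(V>60),(0,2))):
    k,l,q,ce=cv2.connectedComponentsWithStats(m.astype(np.uint8))
    for i in range(1,k):
        if q[i,4]>25: print(nm,q[i],ce[i].round(1),[ray(c,ce[i],z)[0].round(1) for z in zs])
E
```

```text
[ 585.77400813 -270.4459372   239.11808737] -2.5024016456096843
blue [271 244  23  17 371] [281.9 252.1] [array([ 583.5, -341.4,   59.5]), array([ 582.8, -359.2,   20. ])]
blue [517 244  29  25 482] [531.7 255.9] [array([ 857.6, -357.2,   59.5]), array([ 891.4, -376.9,   20. ])]
blue [ 246  279  121   92 7220] [309.1 322.7] [array([ 611.7, -433. ,   59.5]), array([ 614.7, -462.2,   20. ])]
blue [538 330  19  19 115] [548.5 339. ] [array([ 897.1, -467.2,   59.5]), array([ 935.8, -500.7,   20. ])]
red [257 156   8   5  38] [260.5 158.1] [array([ 561.9, -245. ,    0. ]), array([ 562. , -244.7,    2. ])]
red [299 156   9   5  40] [302.9 158. ] [array([ 612.6, -247. ,    0. ]), array([ 612.5, -246.8,    2. ])]
red [171 228   8  11  52] [174.5 232.9] [array([ 445.8, -335.7,    0. ]), array([ 446.6, -335. ,    2. ])]
red [478 287  28  24 463] [491.6 298.7] [array([ 865.5, -448.8,    0. ]), array([ 864. , -447.5,    2. ])]
red [523 303  31  26 534] [538.5 315.4] [array([ 934. , -477.9,    0. ]), array([ 932.2, -476.4,    2. ])]
```

View pics/w11.png

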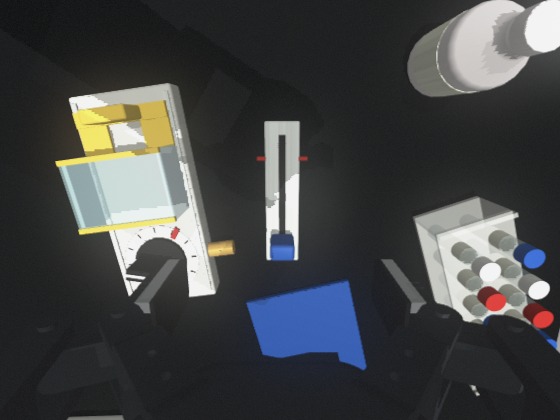

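```bash
python3 - <<'E'
from h import *
go([584.5,-343,33],-2.6)
E
```

```text
from [ 585.8 -270.2  239.6] -2.48 t 18.07 -> shift [  2.3  72.9 206.6] roll 0.02 dist 219.0
```

>>> move_arm(rows=[[[1,40,0,0,0.2],[2.3,73,30,0.02,0.2],[2.3,73,90,0.02,0.2],[2.3,73,150,0.02,0.2],[2.3,73,190,0.02,0.2],[2.3,73,206,0.02,0.2],[2.3,73,206,0.02,0.2],[2.3,73,206,0.02,-1],[2.3,73,206,0.02,-1],[2.3,73,206,0.02,-1],[2.3,73,206,0.02,-1]]], squeeze=40)

```text
time_s: 19.45
eef_pos: [584.5, -343.6, 36.0]
ee_rot: [0.0, 1.0, -0.023, -0.001]
force: [-5.6, 2.2, 6.6]
grip_width: 0.316
```

```bash
python3 - <<'E'
from h import *
s,M,f=st(); print(s['eef_pos'],f,s['force'],s['grip_width'])
c=cap('wrist','w12.png')
h=cv2.cvtColor(c['color'],cv2.COLOR_BGR2HSV);H,S,V=cv2.split(h)
m=((H>95)&(H<125)&(S>130)&(V>40))
k,l,q,ce=cv2.connectedComponentsWithStats(m.astype(np.uint8))
for i in range(1,k):
    if q[i,4]>60: print(q[i],ce[i].round(1))
u=280
print([(v,*h[v,u]) for v in range(150,380,5)])
E
```

```text
[ 584.50986053 -343.62370405   36.03714184] -2.588621638676039 [-5.56892537  2.15087043  6.56230444] 0.3164574715591749
[ 248  243   64   71 4128] [279.5 278.8]
[410 341  13  18 130] [416.4 348.8]
[375 363  57  57 585] [398.4 391. ]
[(150, np.uint8(60), np.uint8(4), np.uint8(59)), (155, np.uint8(60), np.uint8(9), np.uint8(59)), (160, np.uint8(30), np.uint8(4), np.uint8(59)), (165, np.uint8(150), np.uint8(4), np.uint8(58)), (170, np.uint8(0), np.uint8(0), np.uint8(59)), (175, np.uint8(30), np.uint8(4), np.uint8(58)), (180, np.uint8(45), np.uint8(9), np.uint8(59)), (185, np.uint8(75), np.uint8(9), np.uint8(59)), (190, np.uint8(60), np.uint8(9), np.uint8(58)), (195, np.uint8(75), np.uint8(9), np.uint8(58)), (200, np.uint8(90), np.uint8(5), np.uint8(55)), (205, np.uint8(45), np.uint8(9), np.uint8(56)), (210, np.uint8(90), np.uint8(5), np.uint8(56)), (215, np.uint8(75), np.uint8(9), np.uint8(54)), (220, np.uint8(30), np.uint8(5), np.uint8(53)), (225, np.uint8(90), np.uint8(5), np.uint8(51)), (230, np.uint8(120), np.uint8(5), np.uint8(49)), (235, np.uint8(105), np.uint8(11), np.uint8(48)),
[... 720 characters left out ...]
(310, np.uint8(110), np.uint8(175), np.uint8(105)), (315, np.uint8(103), np.uint8(51), np.uint8(35)), (320, np.uint8(114), np.uint8(40), np.uint8(32)), (325, np.uint8(103), np.uint8(53), np.uint8(34)), (330, np.uint8(120), np.uint8(23), np.uint8(34)), (335, np.uint8(100), np.uint8(25), np.uint8(31)), (340, np.uint8(110), np.uint8(24), np.uint8(32)), (345, np.uint8(110), np.uint8(25), np.uint8(31)), (350, np.uint8(98), np.uint8(32), np.uint8(32)), (355, np.uint8(120), np.uint8(16), np.uint8(31)), (360, np.uint8(113), np.uint8(29), np.uint8(35)), (365, np.uint8(100), np.uint8(23), np.uint8(34)), (370, np.uint8(105), np.uint8(30), np.uint8(34)), (375, np.uint8(110), np.uint8(25), np.uint8(31))]
```

View pics/w12.png

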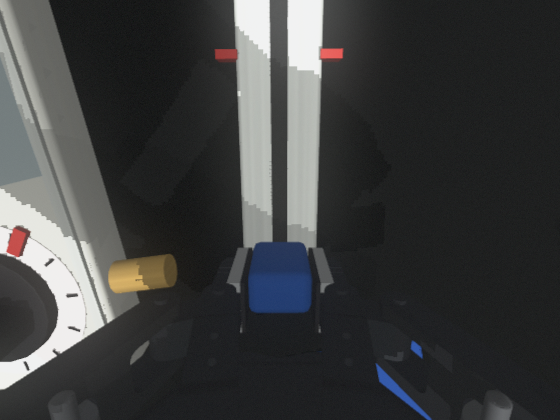

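```bash
python3 - <<'E'
from h import *
c=cap('wrist'); d=np.array([.045,.999,0])
im=c['color'].astype(int); print([int(x) for x in im[236:320,280,0]])
h=cv2.cvtColor(c['color'],cv2.COLOR_BGR2HSV);H,S,V=cv2.split(h)
k,l,q,ce=cv2.connectedComponentsWithStats((((H<8)|(H>172))&(S>120)&(V>60)).astype(np.uint8))
r=[ce[i] for i in range(1,k) if q[i,4]>60 and ce[i][1]<100]; print(r)
p=ray(c,np.array(r),0); print(p.round(1)); print('mark',p.mean(0)@d)
for v in (272,312.5): print(v,ray(c,[280,v],59.5)[0]@d)
go([590,-247,36],-2.6)
E
```

```text
[49, 48, 49, 45, 49, 54, 84, 89, 88, 88, 89, 90, 89, 89, 87, 89, 89, 90, 89, 90, 90, 89, 89, 90, 90, 90, 89, 90, 90, 91, 90, 89, 90, 89, 91, 92, 97, 100, 105, 106, 109, 112, 111, 110, 113, 113, 114, 114, 114, 114, 115, 114, 115, 114, 114, 113, 114, 113, 114, 114, 113, 113, 111, 112, 113, 113, 111, 112, 112, 111, 112, 111, 112, 109, 105, 99, 84, 49, 36, 35, 33, 35, 35, 34]
[array([225.27631579,  53.73684211]), array([331.54298643,  53.42986425])]
[[ 560.7 -240.9    0. ]
 [ 613.9 -243.1    0. ]]
mark -215.31434606788167
272 -305.1562518750059
312.5 -323.7849201290647
from [ 584.5 -343.6   36.1] -2.59 t 19.55 -> shift [  1.1 -96.8  -0. ] roll 0.002 dist 97.0
```

>>> move_arm(rows=[[[0,-12,0,0,-1],[0,-26,0,0,-1],[0,-42,0,0,-1],[0,-58,0,0,-1],[0,-72,0,0,-1],[0,-84,0,0,-1],[0,-92,0,0,-1],[0,-96,0,0,-1],[0,-96,0,0,-1],[0,-96,0,0,-1]]])

```text
time_s: 20.8
eef_pos: [588.5, -246.2, 36.1]
ee_rot: [-0.0, 1.0, -0.022, -0.001]
force: [-5.6, 1.9, -0.8]
grip_width: 0.317
```

```bash
python3 - <<'E'
from h import *
s,M,f=st(); print(s['eef_pos'],f,s['force'],s['grip_width'])
c=cap('wrist'); d=np.array([.045,.999,0])
im=c['color'].astype(int); print([int(x) for x in im[236:320:2,280,0]])
h=cv2.cvtColor(c['color'],cv2.COLOR_BGR2HSV);H,S,V=cv2.split(h)
k,l,q,ce=cv2.connectedComponentsWithStats((((H<8)|(H>172))&(S>100)&(V>45)).astype(np.uint8))
for i in range(1,k):
    if q[i,4]>15: print(q[i],ce[i].round(1),ray(c,ce[i],0)[0].round(1),ray(c,ce[i],0)[0]@d)
for v in (272,312.5): print(v,ray(c,[280,v],59.5)[0]@d)
cv2.imwrite('pics/w13.png',c['color'][200:400,150:410])
E
```

```text
[ 588.54255883 -246.24470726   36.12426821] -2.5564018177312335 [-5.62399135  1.89306492 -0.79594986] 0.31716889385319064
[81, 79, 77, 133, 142, 140, 141, 141, 142, 142, 142, 143, 142, 143, 142, 142, 143, 144, 154, 166, 176, 178, 180, 182, 182, 182, 183, 183, 183, 184, 183, 184, 185, 183, 184, 184, 185, 175, 134, 97, 97, 99]
[226 241  18  14 182] [233.1 246.9] [ 559.5 -248.1    0. ] -222.65304628338757
[316 241  18  14 173] [326.  246.7] [ 614.8 -250.3    0. ] -222.36069372852086
272 -207.76541553096396
312.5 -226.389634944529
```

>>> move_arm(rows=[[[0,2,0,0,-1],[0,4,0,0,-1],[0,4,0,0,-1],[0,4,0,0,-1],[0,4,0,0,0.2],[0,4,0,0,0.2],[0,4,0,0,0.2],[0,4,-50,0,0.2],[0,20,-110,0,0.2],[0,34,-170,0,1],[0,34,-204,0,1],[0,34,-204,0,1]]])

```text
time_s: 22.35
eef_pos: [588.3, -281.0, 243.4]
ee_rot: [0.001, 1.0, -0.022, 0.001]
force: [0.3, -0.2, -1.0]
grip_width: 1.004
```

```bash
python3 - <<'E'
from h import *
s,M,f=st(); print(s['eef_pos'],f,s['force'],s['grip_width'])
d=np.array([.045,.999,0])
for n in ('wrist','top'):
    c=cap(n,n+'14.png'); h=cv2.cvtColor(c['color'],cv2.COLOR_BGR2HSV);H,S,V=cv2.split(h)
    for nm,m,z in (('blue',(H>95)&(H<125)&(S>130)&(V>60),59.5),('red',((H<8)|(H>172))&(S>110)&(V>60),0)):
        k,l,q,ce=cv2.connectedComponentsWithStats(m.astype(np.uint8))
        for i in range(1,k):
            p=ray(c,ce[i],z)[0]
            if q[i,4]>8 and 530<p[0]<640 and -330<p[1]<-150:
                x,y,w,hh,a=q[i]
                print(n,nm,q[i],ce[i].round(1),p.round(1),(p@d).round(1), [(ray(c,[ce[i][0],v],z)[0]@d).round(1) for v in (y-.5,y+hh-.5)] if n=='wrist' else '')
    if n=='wrist': print(c['color'][125:175,int(280),0], c['xyz'])
E
```

```text
[ 588.321631   -281.03109886  243.37937398] -2.569920245405986 [ 0.33275349 -0.18539554 -0.99439337] 1.0035919364239843
wrist blue [266 147  25  20 474] [277.8 156.7] [ 587.  -249.    59.5] -222.3 [np.float64(-212.0), np.float64(-232.3)]
wrist red [253 146   8   5  38] [256.5 147.9] [ 561.3 -244.6    0. ] -219.1 [np.float64(-216.3), np.float64(-222.2)]
wrist red [295 146   9   4  35] [299.1 147.5] [ 612.4 -246.5    0. ] -218.7 [np.float64(-216.3), np.float64(-221.0)]
[ 51  50  49  50  52  50  50  52  52  50  51  50  52  51  51  52  51  53
  51  53  60  91  99 101 114 134 143 150 152 152 151 149 148 148 146 145
 144 144 145 143 133 124  98  65  55  56  57  58  55  57] [ 590.31763788 -209.68886426  378.63440196]
top blue [374 207  12  12 101] [379.4 212.9] [ 587.4 -247.2   59.5] -220.5 
top red [373 202   4   4  13] [374.5 203.8] [ 616.4 -248.8    0. ] -220.8 
top red [372 224   4   3  11] [373.6 224.9] [ 564.  -245.8    0. ] -220.1
```

```bash
python3 - <<'E'
from h import *
go([588.3,-250.3,36],-2.6)
E
```

```text
from [ 587.5 -280.2  239.4] -2.56 t 22.45 -> shift [ 2.000e-01 -2.970e+01  2.035e+02] roll 0.007 dist 206.0
```

>>> move_arm(rows=[[[0,-29.7,20,0,0.2],[0,-29.7,80,0,0.2],[0,-29.7,140,0,0.2],[0,-29.7,185,0,0.2],[0,-29.7,203,0,0.2],[0,-29.7,203,0,0.2],[0,-29.7,203,0,-1],[0,-29.7,203,0,-1],[0,-29.7,203,0,-1],[0,-29.7,203,0,-1]]])

```text
time_s: 23.7
eef_pos: [588.3, -250.9, 38.7]
ee_rot: [0.0, 1.0, -0.022, -0.001]
force: [-4.0, -0.0, 5.4]
grip_width: 0.319
```

```bash
cat > d.py <<'E'
from h import *
s,M,f=st(); print(s['eef_pos'],s['force'],s['grip_width'])
c=cap('wrist'); d=np.array([.045,.999,0]); print('tcp',s['eef_pos']@d)
im=c['color'].astype(int); print([int(x) for x in im[236:320:2,280,0]])
h=cv2.cvtColor(c['color'],cv2.COLOR_BGR2HSV);H,S,V=cv2.split(h)
k,l,q,ce=cv2.connectedComponentsWithStats((((H<8)|(H>172))&(S>100)&(V>45)).astype(np.uint8))
for i in range(1,k):
    p=ray(c,ce[i],0)[0]
    if q[i,4]>15 and 540<p[0]<630: print(q[i],ce[i].round(1),'z0,z10',p@d,ray(c,ce[i],10)[0]@d)
for v in (243,272,312.5): print(v,ray(c,[280,v],59.5)[0]@d)
E
python3 d.py
```

```text
[ 588.29877112 -250.86929056   38.67708769] [-3.96030703 -0.04395337  5.38944406] 0.3187107397686144
tcp -224.14497657230115
[74, 82, 133, 133, 133, 130, 132, 132, 132, 133, 132, 133, 134, 134, 134, 136, 145, 157, 164, 167, 169, 170, 171, 172, 172, 171, 172, 171, 173, 172, 171, 173, 173, 173, 169, 161, 101, 94, 94, 93, 95, 97]
[315 231  19  14 239] [323.9 237.9] z0,z10 -222.45739481261774 -218.47317385418904
[226 232  19  13 225] [235.2 238.3] z0,z10 -222.86706002133258 -218.8593104032191
243 -200.96210010079608
272 -213.69634113760213
312.5 -232.75884245017923
```

>>> move_arm(rows=[[[0,-2,0,0,-1],[0,-4,0,0,-1],[0,-4.8,0,0,-1],[0,-4.8,0,0,-1],[0,-4.8,0,0,-0.1],[0,-4.8,0,0,-0.1],[0,-4.8,0,0,-0.1],[0,-4.8,-50,0,-0.1],[0,10,-110,0,0.2],[0,30,-170,0,1],[0,30,-204,0,1],[0,30,-204,0,1]]])

```text
time_s: 25.25
eef_pos: [588.1, -281.3, 246.0]
ee_rot: [0.002, 1.0, -0.022, 0.001]
force: [0.3, 0.8, -0.4]
grip_width: 1.0
```

```bash
python3 - <<'E'
from h import *
s,M,f=st(); print(s['eef_pos'],s['grip_width'])
d=np.array([.045,.999,0])
for n in ('wrist','top'):
    c=cap(n,n+'15.png'); h=cv2.cvtColor(c['color'],cv2.COLOR_BGR2HSV);H,S,V=cv2.split(h)
    for nm,m,z in (('blue',(H>95)&(H<125)&(S>130)&(V>60),59.5),('red',((H<8)|(H>172))&(S>110)&(V>60),0)):
        k,l,q,ce=cv2.connectedComponentsWithStats(m.astype(np.uint8))
        for i in range(1,k):
            p=ray(c,ce[i],z)[0]
            if q[i,4]>8 and 530<p[0]<640 and -330<p[1]<-150: print(n,nm,q[i],ce[i].round(1),p.round(1),(p@d).round(1))
    cv2.imwrite('pics/%s15c.png'%n, cv2.resize(c['color'][100:210,220:340] if n=='wrist' else c['color'][190:240,345:440],None,fx=5,fy=5,interpolation=cv2.INTER_CUBIC))
E
```

```text
[ 588.1219576  -281.34799709  245.99546515] 1.0000994561277396
wrist blue [266 142  25  20 475] [277.8 151.6] [ 587.1 -244.6   59.5] -217.9
wrist red [253 145   8   5  40] [256.5 147. ] [ 561.1 -244.4    0. ] -218.9
wrist red [295 145   9   5  40] [298.9 147. ] [ 612.3 -246.6    0. ] -218.8
top blue [373 206  10  13  99] [377.4 212.8] [ 587.5 -242.5   59.5] -215.8
top red [373 202   4   4  14] [374.5 203.7] [ 616.7 -248.9    0. ] -220.9
top red [372 224   4   3  10] [373.8 224.9] [ 564.  -246.2    0. ] -220.5
```

View pics/wrist15c.png

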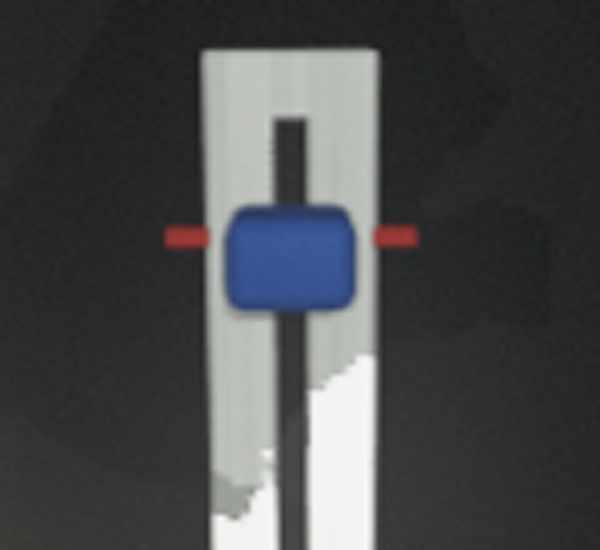

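The damper is within about 1.5 mm of its marks by the wrist and top views. Now I'll go over the regulator.

```bash
python3 - <<'E'
from h import *
t=cap('top'); k=ray(t,[425.7,276.7],38)[0]; print(k, ray(t,[410,267.7],25)[0])
go([k[0],k[1]+25,240],-2.6)
tray(t,60,(140,210,200,320))
E
```

```text
[ 438.98496298 -358.30155154   38.        ] [ 459.80380238 -325.53449537   25.        ]
from [ 587.1 -280.4  241.3] -2.54 t 25.4 -> shift [-145.6   59.4    1.9] roll 0.01 dist 157.0
```

>>> move_arm(rows=[[[-40,15,0,0,1],[-90,37,0,0,1],[-130,53,0,0,1],[-145,59,0,0,1],[-145,59,0,0,1],[-145,59,0,0,1]]])

```text
time_s: 26.15
eef_pos: [440.6, -332.4, 241.5]
ee_rot: [-0.001, 1.0, -0.022, -0.002]
force: [0.6, 0.0, -1.0]
grip_width: 0.999
```

```bash
python3 - <<'E'
from h import *
s,M,f=st(); print(s['eef_pos'],f)
c=cap('wrist'); np.save('c16.npy',c,allow_pickle=True)
cv2.imwrite('pics/w16.png',cv2.resize(c['color'][20:300,120:440],None,fx=2.4,fy=2.1,interpolation=cv2.INTER_CUBIC)[:600,:800])
cv2.imwrite('pics/w16.png',cv2.resize(c['color'][20:300,120:440],None,fx=2,fy=2,interpolation=cv2.INTER_CUBIC))
E
```

```text
[ 440.60154826 -332.41465627  241.46982021] -2.4805850470966924
```

View pics/w16.png

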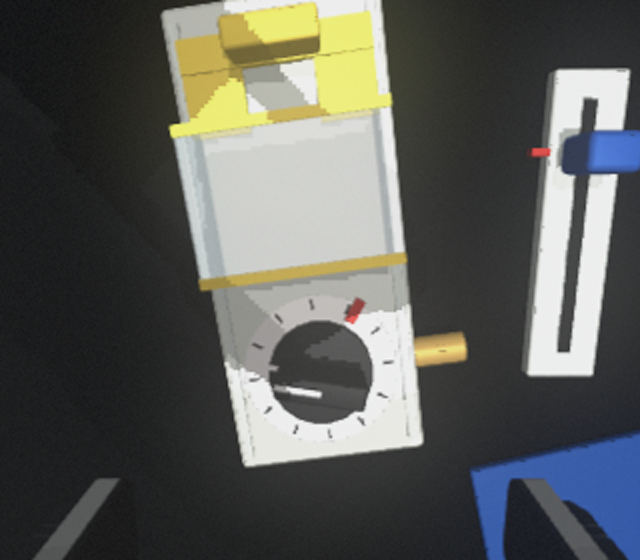

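The disc centre is at crop (320,372), the white line points left along (275,388)–(320,394), and the red mark is at (356,310). The knob needs about 115° clockwise.

```bash
python3 - <<'E'
from h import *
c=np.load('c16.npy',allow_pickle=True).item(); im=c['color']
h=cv2.cvtColor(im,cv2.COLOR_BGR2HSV);H,S,V=cv2.split(h)
cr=lambda a:np.array(a,float)/2+[120,20]
# dark disc
m=np.zeros(V.shape,np.uint8); m[170:245,240:320]=(V[170:245,240:320]<85)
n,l,s,ce=cv2.connectedComponentsWithStats(m); i=1+s[1:,4].argmax(); print('dark',s[i],ce[i])
cnt=max(cv2.findContours((l==i).astype(np.uint8),0,2)[0],key=len); 
hull=cv2.convexHull(cnt).reshape(-1,2); P=ray(c,hull,38)[:,:2].astype(np.float32); e=cv2.minEnclosingCircle(P); print('disc z38',e)
L=m*0; L[205:225,250:290]=((V>170)&(S<60))[205:225,250:290]
L[:, :257]=0
pts=np.argwhere(L)[:,::-1]; print(len(pts)); 
P=ray(c,pts,74)[:,:2]; ln=cv2.fitLine(P.astype(np.float32),2,0,.01,.01).ravel(); print('line',ln,np.degrees(np.arctan2(ln[1],ln[0])),P.min(0),P.max(0))
k,l,q,ce=cv2.connectedComponentsWithStats((((H<8)|(H>172))&(S>110)&(V>60)).astype(np.uint8))
for i in range(1,k):
    if q[i,4]>15 and 270<ce[i][0]<320:
        pr=np.argwhere(l==i)[:,::-1]
        for z in (14,22,30): 
            p=ray(c,pr,z)[:,:2]; v=p-np.array(e[0]); r=np.hypot(*v.T); mv=v.mean(0); print('red',q[i],z,p.mean(0).round(1),'r',r.min().round(1),r.max().round(1),'ang',np.degrees(np.arctan2(mv[1],mv[0])).round(1))
E
```

```text
dark [ 255  181   51   50 1496] [277.89505348 207.16778075]
disc z38 ((439.34368896484375, -358.169677734375), 30.673505783081055)
66
line [ 9.6228355e-01  2.7204850e-01  4.2592633e+02 -3.5883206e+02] 15.786202 [ 413.91161784 -365.65919257] [ 437.92169408 -354.98833046]
red [293 170   9  12  53] 14 [ 459.  -327.4] r 29.9 43.2 ang 57.5
red [293 170   9  12  53] 22 [ 458.7 -325.9] r 31.1 44.1 ang 59.1
red [293 170   9  12  53] 30 [ 458.3 -324.5] r 32.3 45.0 ang 60.6
```

```bash
python3 - <<'E'
from h import *
go([439.3,-358.2,150],79.4)
E
```

```text
from [ 440.6 -332.4  241.5] -2.47 t 26.2 -> shift [ 0.1 25.9 91.5] roll -13.644 dist 95.0
```

>>> move_arm(rows=[[[0,5,0,-1.5,-0.2],[0,10,10,-3,-0.2],[0,15,20,-4.6,-0.2],[0,20,35,-6.2,-0.2],[0,25.9,50,-7.8,-0.2],[0,25.9,70,-9.4,-0.2],[0,25.9,85,-11,-0.2],[0,25.9,91.5,-12.5,-0.2],[0,25.9,91.5,-13.64,-0.2],[0,25.9,91.5,-13.64,-0.2],[0,25.9,91.5,-13.64,-0.2]]])

```text
time_s: 27.58
eef_pos: [439.6, -357.9, 149.9]
ee_rot: [-0.002, 0.77, 0.638, -0.001]
force: [1.0, -0.1, -0.2]
grip_width: 0.403
```

```bash
python3 - <<'E'
from h import *
s,M,f=st(); print(s['eef_pos'],f,s['joints'].round(2))
c=cap('wrist'); np.save('c17.npy',c,allow_pickle=True); print(c['xyz'])
cv2.imwrite('pics/w17.png',cv2.resize(c['color'][60:360,120:440],None,fx=2,fy=2,interpolation=cv2.INTER_CUBIC))
E
```

```text
[ 439.5727334  -357.9025428   149.86139678] 79.2799004184583 [-0.89  0.49  1.49 -0.    1.17 -2.27]
[ 369.50185814 -344.87579138  285.64988352]
```

View pics/w17.png

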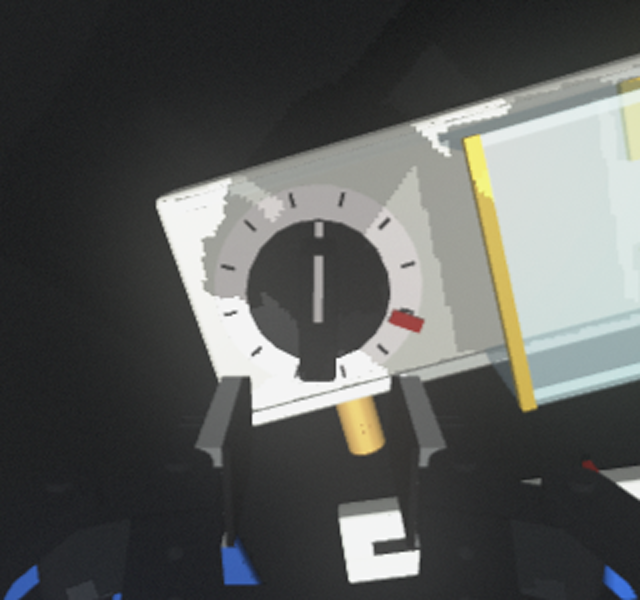

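The line is vertical in the image at column 318 and centred between the fingers, so I'll descend and grip.

>>> move_arm(rows=[[[0,0,30,0,-0.2],[0,0,65,0,-0.2],[0,0,88,0,-0.2],[0,0,97,0,-0.2],[0,0,97,0,-0.2],[0,0,97,0,-1],[0,0,97,0,-1],[0,0,97,0,-1],[0,0,97,0,-1]]], squeeze=30)

```text
time_s: 28.75
eef_pos: [439.5, -358.7, 54.1]
ee_rot: [-0.0, 0.77, 0.638, -0.001]
force: [-0.7, -2.4, 5.9]
grip_width: 0.157
```

```bash
cat > k.py <<'E'
from h import *
s,M,f=st(); print(s['eef_pos'],f,s['force'],s['grip_width'],s['wrist_torque'])
c=cap('wrist','k%d.png'%int(s['time_s']*10)); h=cv2.cvtColor(c['color'],cv2.COLOR_BGR2HSV);H,S,V=cv2.split(h)
C=np.array([439.3,-358.2])
k,l,q,ce=cv2.connectedComponentsWithStats((((H<8)|(H>172))&(S>110)&(V>50)).astype(np.uint8))
for i in range(1,k):
    if q[i,4]>25:
        pr=np.argwhere(l==i)[:,::-1]
        for z in (26,30):
            p=ray(c,pr,z)[:,:2]; v=p-C; r=np.hypot(*v.T); mv=v.mean(0); a=np.degrees(np.arctan2(mv[1],mv[0]))
            if r.min()<45: print('red',q[i],ce[i].round(1),z,p.mean(0).round(1),'r',r.min().round(1),r.max().round(1),'ang',a.round(1),'phi target',a.round(1)-90)
E
python3 k.py; python3 - <<'E'
from h import *
c=np.load('c17.npy',allow_pickle=True).item()
h=cv2.cvtColor(c['color'],cv2.COLOR_BGR2HSV);H,S,V=cv2.split(h)
k,l,q,ce=cv2.connectedComponentsWithStats((((H<8)|(H>172))&(S>110)&(V>50)).astype(np.uint8))
for i in range(1,k):
    if q[i,4]>60:
        pr=np.argwhere(l==i)[:,::-1]
        for z in (22,26,30):
            v=ray(c,pr,z)[:,:2]-[439.3,-358.2]; r=np.hypot(*v.T); mv=v.mean(0); print('c17',q[i],z,r.min().round(1),r.max().round(1),np.degrees(np.arctan2(mv[1],mv[0])).round(1))
# line points on bar top: crop (319,258)-(318,320)
for a in ([279.5,189],[279,220]): print(ray(c,a,74)[0].round(1))
print('rim tick',ray(c,[279.5,175],38)[0].round(1))
E
```

```text
[ 439.47496048 -358.69642927   54.09593271] 79.29152942700674 [-0.71283654 -2.44994557  5.92861193] 0.15663674956803683 [-0.35310077  0.23395307  0.08209118]
red [334 266  27  17 260] [347.1 273.9] 26 [ 462.1 -323.1] r 34.6 49.3 ang 57.0 phi target -33.0
red [334 266  27  17 260] [347.1 273.9] 30 [ 459.9 -323.6] r 33.1 47.4 ang 59.2 phi target -30.799999999999997
c17 [315 216  17  10 103] 22 34.7 48.9 57.1
c17 [315 216  17  10 103] 26 33.8 47.8 58.5
c17 [315 216  17  10 103] 30 33.0 46.7 59.9
[ 415.6 -353.5   74. ]
[ 437.8 -358.1   74. ]
rim tick [ 412.2 -352.9   38. ]
```

```bash
python3 - <<'E'
from h import *
t=cap('top'); h=cv2.cvtColor(t['color'],cv2.COLOR_BGR2HSV);H,S,V=cv2.split(h)
k,l,q,ce=cv2.connectedComponentsWithStats(cv2.inRange(h,(95,150,60),(125,255,255)))
for i in range(1,k):
    if q[i,4]>200: print(q[i],ce[i].round(1),ray(t,ce[i],75)[0].round(0))
k,l,q,ce=cv2.connectedComponentsWithStats((((S<80)&(V>120))).astype(np.uint8))
for i in range(1,k):
    if q[i,4]>60 and 120<ce[i][0]<200 and 200<ce[i][1]<330:
        P=ray(t,np.argwhere(l==i)[:,::-1],121)[:,:2].astype(np.float32); print('rib',q[i],cv2.minAreaRect(P))
cv2.imwrite('pics/t18.png',cv2.resize(t['color'][150:340,70:470],None,fx=2,fy=2))
E
```

```text
[290 161  20  20 303] [299.6 170.4] [685. -59.  75.]
[ 438  167   94   72 4848] [484.6 202.6] [ 611. -489.   75.]
[ 109  226   56   34 1250] [138.3 243.2] [513. 311.  75.]
[ 111  272   56   35 1304] [140.8 289. ] [409. 301.  75.]
rib [112 238  41  10 303] ((512.0717163085938, 311.71356201171875), (17.102123260498047, 87.93009185791016), 4.126877307891846)
rib [114 285  42  11 286] ((409.4784851074219, 302.25604248046875), (16.049928665161133, 89.29822540283203), 5.943881511688232)
```

Both trays are still hanging, about 103 mm apart and aligned within 1° of the stand. I've used up the picture viewings, so I'll continue on numbers alone and turn the knob.

>>> move_arm(rows=[[[0,0,0,0.6,-1],[0,0,0,1.8,-1],[0,0,0,3.1,-1],[0,0,0,4.4,-1],[0,0,0,5.7,-1],[0,0,0,7,-1],[0,0,0,8.3,-1],[0,0,0,9.4,-1],[0,0,0,9.4,-1],[0,0,0,9.4,-1]]])

```text
time_s: 30.1
eef_pos: [439.2, -359.1, 54.1]
ee_rot: [0.0, 0.98, 0.199, -0.002]
force: [-3.5, -4.7, -0.3]
grip_width: 0.16
```

```bash
python3 k.py
```

```text
[ 439.18330209 -359.10705053   54.11390707] 23.007965163143336 [-3.46403756 -4.67348993 -0.26174033] 0.16024134753317834 [-0.65949301  0.42018686 -0.07863211]
red [328 199  28  23 286] [341.2 209.9] 26 [ 460.4 -325.4] r 31.8 46.2 ang 57.2 phi target -32.8
red [328 199  28  23 286] [341.2 209.9] 30 [ 459.2 -324.6] r 32.1 45.9 ang 59.4 phi target -30.6
```

>>> move_arm(rows=[[[0,0,0,0.6,-1],[0,0,0,1.8,-1],[0,0,0,3.1,-1],[0,0,0,4.4,-1],[0,0,0,5.7,-1],[0,0,0,7,-1],[0,0,0,8.1,-1],[0,0,0,8.85,-1],[0,0,0,8.85,-1],[0,0,0,8.85,-1]]])

```text
time_s: 31.4
eef_pos: [438.7, -359.2, 54.1]
ee_rot: [0.001, 0.966, -0.259, -0.002]
force: [-4.6, -3.0, -0.1]
grip_width: 0.158
```

```bash
python3 k.py
```

```text
[ 438.68246389 -359.18070314   54.13330467] -29.969221152460356 [-4.56015151 -2.98062869 -0.07905316] 0.1582475499025118 [-0.36407442  0.48243484 -0.03733143]
red [275 166  12  27 298] [280.9 179. ] 26 [ 457.7 -325.3] r 30.6 44.8 ang 60.8 phi target -29.200000000000003
red [275 166  12  27 298] [280.9 179. ] 30 [ 458.1 -324.6] r 31.6 45.4 ang 60.8 phi target -29.200000000000003
```

```bash
ls pics | grep ^k; python3 - <<'E'
from h import *
im=cv2.imread('pics/k314.png' if __import__('os').path.exists('pics/k314.png') else 'pics/k313.png').min(2).astype(int)
for r in range(160,340,8): print(r,im[r,258:304:2])
E
```

```text
k287.png
k301.png
k314.png
160 [156 155 156 154 156 156 156 155 156 155 155 156 157 158 156 155 157 156
 157 156 156 156 157]
168 [156 155 155 154 156 154 156 155 155  64  57  56  57  57  57 155 155 156
 157 156 156 156 157]
176 [175 174 176 175 175 175 176  71 120  57  57  59  56  56  57 175 176 175
 175 175 175 175 175]
184 [176 174 176 176 175 175 175 117  64  56  54  55  56  55  68 176 174 175
 175 174 175 175 176]
192 [176 174 173 175 175 174 174 175 174  54  56  55  54  53  84 175 175 175
 174 175 174 175 175]
200 [173 172 144 123  99  85  64  47  47  47  45  48  48  47  48  53  73  89
 104 133 164 174 173]
208 [ 49  48  48  49  51  49  47  50  49  51 172 172 172  48  50  51  50  50
  51  49  53  51  50]
216 [45 46 43 43 45 42 41 42 41 43 43 44 42 43 42 43 43 40 49 48 51 50 50]
224 [42 43 42 43 38 40 40 38 39 42 42 40 41 39 39 42 42 41 42 43 45 44 43]
232 [41 43 40 38 36 35 39 39 37 37 39 37 41 39 38 39 40 40 38 40 42 42 44]
240 [ 38  42  40  35  37  36  38  34  35  91 106 106 108  55  38  36  38  39
  38  38  41  40  42]
248 [ 82  83  61  37  35  37  35  37  37 118 141 140 140
[... 335 characters left out ...]
 83]
280 [ 60  34  33  29  33  32  35  29  34 118 140 141 139  45  35  31  35  37
  34  32  33  40  73]
288 [ 75  38  33  30  31  34  31  31  33 115 139 140 140  43  33  35  34  34
  35  33  39  40  90]
296 [34 39 37 30 33 33 31 33 34 34 34 34 31 34 33 31 34 35 33 33 41 41 34]
304 [35 40 34 31 32 33 33 34 32 32 31 34 35 32 31 34 32 33 32 33 39 41 36]
312 [36 37 36 26 30 31 33 30 31 33 34 32 34 30 30 37 34 33 32 32 38 40 33]
320 [33 36 38 32 33 35 34 33 32 31 35 35 34 32 30 33 35 34 32 79 38 37 36]
328 [ 68  35  37  38  32  35  33  32  31  32  33  34  33  31  31  34  31  32
  32 157  38  36  57]
336 [187 207 207 156  32  33  34  32  32  34  33  33  34  32  32  33  35  30
  56 207 192 149  65]
```

>>> move_arm(rows=[[[0,0,0,0,-0.9],[0,0,0,0,-0.7],[0,0,0,0,-0.5],[0,0,0,0,-0.3],[0,0,0,0,-0.3],[0,0,-20,0,-0.3],[0,0,-70,0,-0.3],[0,0,-130,0,-0.3],[0,0,-186,0,-0.3],[0,0,-186,0,-0.3]]])

```text
time_s: 32.7
eef_pos: [440.4, -359.9, 244.5]
ee_rot: [0.004, 0.966, -0.258, 0.002]
force: [0.1, 0.4, -0.9]
grip_width: 0.352
```

```bash
python3 - <<'E'
from h import *
s,M,f=st(); print(s['eef_pos'],f,s['force'])
go([424,-170,240],5)
# knob line check, wide wrist view
c=cap('wrist','k2.png'); im=c['color'].min(2).astype(int)
h=cv2.cvtColor(c['color'],cv2.COLOR_BGR2HSV);H,S,V=cv2.split(h)
k,l,q,ce=cv2.connectedComponentsWithStats((((H<8)|(H>172))&(S>110)&(V>50)).astype(np.uint8))
for i in range(1,k):
    if q[i,4]>25: print(q[i],ce[i].round(1))
for r in range(195,270,4): print(r,im[r,266:296])
E
```

```text
[ 440.40164947 -359.87649817  244.54748241] -29.94714586675014 [ 0.14932578  0.35584139 -0.90873056]
from [ 440.4 -359.9  244.5] -29.95 t 32.7 -> shift [-109.  -156.4    3. ] roll -5.825 dist 191.0
[321  21  10   9  52] [325.   24.7]
[275 139   5  13  54] [277.3 144.8]
195 [52 55 53 52 53 54 55 56 56 59 57 57 59 59 57 58 56 61 74 82 84 82 85 83
 84 84 84 83 84 84]
199 [ 53  53  53  53  53  53  54  55  55  54  55  57  55  63  67  73  68  62
  73  76  76  78  78  79  77  77  79  79  84 135]
203 [ 63  66  70  62  54  52  54  56  55  57  65  71  73  73  73  74  68  63
  72  76  76  76  76  91 142 184 221 233 235 236]
207 [151 151 148 134  94  57  55  61  66  69  72  70  73  73  73  71  67 130
 214 232 235 236 236 236 236 236 236 236 231 172]
211 [151 169 182 221 229 186 132 128 127 127 127 129 102  71 107 142 175 218
 233 236 236 236 236 236 236 236 236 237 236 236]
215 [167 221 235 236 236 236 236 236 236 236 236 236 234 189 163 223 236 236
 236 236 236 236 234 232 229 228 227 228 229 228]
219 [225 225 225 225 225 226 226 226 226 226 226 227 227 226 227 227 226 227
 228 228 227 227 228 
[... 642 characters left out ...]
  48  48  45  46  47]
243 [45 44 44 47 43 42 43 45 43 43 44 43 44 43 44 45 44 43 44 44 47 46 46 45
 45 46 42 46 47 44]
247 [43 42 42 41 43 41 42 43 44 44 41 44 42 43 44 43 42 45 43 42 42 43 43 44
 45 43 44 42 43 43]
251 [41 41 43 41 41 40 40 39 42 42 43 42 42 41 43 42 42 44 42 41 40 43 43 44
 41 41 42 42 43 42]
255 [39 39 39 39 39 38 41 40 40 40 40 41 40 42 42 40 42 40 40 40 41 41 44 41
 42 40 39 38 41 41]
259 [39 37 37 37 36 38 39 37 39 39 40 40 39 39 38 41 39 38 38 38 38 38 40 39
 40 40 38 39 40 39]
263 [37 37 37 37 36 37 38 39 38 38 37 38 38 35 37 37 38 38 37 33 38 37 39 36
 36 37 40 37 38 38]
267 [34 37 38 35 36 34 36 35 35 35 35 36 34 36 36 34 36 35 36 34 35 36 36 35
 35 36 36 37 37 36]
```

```bash
python3 - <<'E'
from h import *
im=cv2.imread('pics/k2.png').min(2).astype(int)
for r in range(136,198,4): print(r,im[r,268:292])
E
```

```text
136 [169 169 169 168 169 169 170 169 168 170 168 168 169 168 168 169 169 169
 169 168 169 169 168 169]
140 [169 168 169 169 169 168 144  94  64  65  63  68 126 163 168 168 168 169
 169 169 169 169 168 183]
144 [188 187 186 187 166 112  89  77  65  65  64  76 139 178 187 186 186 187
 186 186 186 183 200 228]
148 [186 186 187 187 180 137  81  61  64  63  63  73 143 179 187 187 187 186
 188 186 185 215 226 179]
152 [186 186 186 187 187 186 181 175 172 173 168 165 178 186 187 186 186 187
 190 213 221 227 229 231]
156 [ 94  77  70  66  65  62  62 119 169 179 131  71  62  61  62  68  73  84
 104 141 177 188 187 189]
160 [ 61  61  60  60  61  61  61  98 144 159 121  69  60  61  62  62  62  61
  63  62  63  62  62  62]
164 [60 59 56 54 56 54 56 57 55 56 56 55 56 55 54 58 61 62 63 63 63 62 62 63]
168 [ 60  58  58  57  58  61  63 136 175 180 129  70  62  63  60  58  58  58
  62  63  62  63  62  61]
172 [ 58  59  57  58  59  59  64 136 176 180 130  70  59  60  60  57  60  62
  62  62  62  61  62  63]
176 [ 59  58  57  57  57  59  64 136 177 180 131  69  60  61  60  58  60  61
  62  60  61  65  81  88]
180 [ 58  57  56  58  59  59  64 137 177 180 130  70  61  60  61  57  58  67
  76  83  86  87  86  86]
184 [ 59  57  56  56  58  58  62 135 175 179 130  71  58  59  57  62  79  87
  85  86  87  85  87  86]
188 [ 58  57  57  57  57  59  63 135 176 180 130  71  62  60  60  61  77  83
  85  83  86  85  85  84]
192 [54 55 54 56 59 59 56 58 57 56 59 59 58 61 59 63 77 83 85 84 83 83 83 85]
196 [53 54 51 54 54 54 57 55 55 58 58 57 60 60 58 62 72 80 80 81 83 83 84 83]
```

>>> move_arm(rows=[[[-20,-30,0,-0.8,-1],[-40,-60,0,-1.8,-1],[-60,-88,0,-2.9,-1],[-80,-115,0,-4,-1],[-95,-140,0,-5,-1],[-109,-156,3,-5.82,-1],[-109,-156,3,-5.82,-1],[-109,-156,3,-5.82,-1]]])

```text
time_s: 33.75
eef_pos: [423.2, -170.0, 237.2]
ee_rot: [0.002, 0.999, 0.042, -0.001]
force: [0.8, -0.3, 1.3]
grip_width: 0.002
```

```bash
python3 - <<'E'
from h import *
s,M,f=st(); print(s['eef_pos'],f)
for n in ('wrist','top'):
    c=cap(n,n+'20.png'); h=cv2.cvtColor(c['color'],cv2.COLOR_BGR2HSV);H,S,V=cv2.split(h)
    k,l,q,ce=cv2.connectedComponentsWithStats(((H>18)&(H<36)&(S>110)&(V>60)).astype(np.uint8))
    for i in range(1,k):
        if q[i,4]>25:
            P=ray(c,np.argwhere(l==i)[:,::-1],74)[:,:2].astype(np.float32); r=cv2.minAreaRect(P); print(n,q[i],ce[i].round(1),np.round(r[0],1),np.round(r[1],1),round(r[2],1))
    if n=='wrist':
        x=int(ce[1:][q[1:,4].argmax()][0]); print(x); print([tuple(int(a) for a in h[v,x]) for v in range(90,300,4)])
E
```

```text
[ 423.15275659 -170.04286742  237.2064295 ] 4.8693820208987395
wrist [236 194  65  24 911] [266.7 202.5] [ 411.4 -184.8] [63.2 23.7] 7.1
wrist [238 227  26   7 143] [250.9 230.5] [ 395.2 -212.4] [25.5  6.5] 5.0
wrist [296 227  25   7 128] [307.7 229.9] [ 453.5 -206.9] [24.6  6.1] 7.9
wrist [231 247  36   7  76] [247.1 247.7] [ 393.6 -232. ] [37.1  6.7] 13.8
wrist [294 247  35   6  73] [311.7 247.7] [ 459.3 -226.3] [ 5.4 35.9] 87.8
266
[(90, 7, 35), (90, 14, 36), (70, 20, 38), (60, 7, 35), (80, 22, 35), (30, 7, 37), (105, 13, 40), (75, 12, 43), (60, 6, 42), (45, 12, 43), (30, 18, 43), (50, 16, 47), (30, 22, 47), (30, 20, 52), (34, 32, 55), (30, 31, 58), (30, 43, 60), (30, 42, 66), (28, 44, 70), (28, 52, 73), (30, 54, 75), (32, 20, 164), (34, 8, 224), (30, 5, 239), (35, 6, 240), (35, 6, 240), (24, 111, 202), (24, 136, 191), (24, 136, 193), (26, 138, 232), (26, 140, 230), (26, 140, 230), (0, 0, 247), (0, 0, 247), (30, 15, 220), (28, 14, 219), (28, 14, 219), (28, 14, 219), (30, 13, 218), (25, 63, 208), (28, 101, 241), (60, 10, 187), (35, 11, 144), (35, 11, 143), (42, 9, 142), (42, 9, 142), (45, 7, 140), (50, 6, 138), (50, 6, 137), (45, 15, 70), (45, 8, 66), (50, 12, 65), (70, 12, 65)]
top [415 240  10  13 115] [419.4 246.2] [ 509.7 -334.7] [20.7 28. ] 88.4
```

```bash
python3 - <<'E'
from h import *
c=cap('wrist'); h=cv2.cvtColor(c['color'],cv2.COLOR_BGR2HSV)
for v in (193,205,210,217): print(v,ray(c,[278,v],74)[0].round(1), ray(c,[278,v],34)[0].round(1))
for r in (196,200,208,212,214,222,230): 
    a=np.where((h[r,200:340,0]>18)&(h[r,200:340,0]<36)&(h[r,200:340,1]>95))[0]+200
    print(r,a.min() if len(a) else '',a.max() if len(a) else '',len(a),h[r,220:330:6].tolist())
go([424,-140,110],5.2)
E
```

```text
193 [ 420.  -171.6   74. ] [ 420.5 -181.3   34. ]
205 [ 421.  -183.8   74. ] [ 421.6 -195.2   34. ]
210 [ 421.5 -189.    74. ] [ 422.1 -201.1   34. ]
217 [ 422.1 -196.4   74. ] [ 422.8 -209.4   34. ]
196 236 298 63 [[28, 52, 73], [26, 53, 77], [30, 1, 247], [26, 146, 229], [26, 144, 230], [26, 144, 230], [26, 141, 231], [24, 140, 199], [24, 140, 215], [24, 139, 216], [24, 137, 216], [24, 137, 218], [24, 136, 217], [29, 116, 244], [30, 66, 247], [30, 66, 247], [30, 68, 247], [30, 47, 247], [30, 51, 109]]
200 237 299 63 [[28, 56, 73], [26, 55, 79], [30, 2, 244], [26, 146, 229], [26, 144, 230], [26, 143, 230], [26, 141, 232], [24, 137, 193], [24, 134, 194], [24, 135, 206], [24, 136, 206], [24, 135, 206], [24, 134, 207], [24, 135, 208], [30, 67, 247], [30, 68, 247], [30, 67, 247], [30, 57, 247], [29, 62, 103]]
208 254 277 24 [[25, 59, 78], [27, 61, 83], [45, 2, 245], [30, 85, 247], [30, 92, 247], [30, 93, 247], [26, 140, 231], [26, 138, 232], [26, 137, 233], [26, 137, 234], [30, 75, 247], [30, 72, 247], [30, 64, 247], [30, 63, 247], [30, 84, 247], [30, 69, 247], [30, 69, 247], [30, 4, 24
[... 592 characters left out ...]
0, 247], [29, 70, 105]]
222   0 [[25, 58, 79], [26, 65, 83], [28, 33, 116], [30, 88, 247], [30, 87, 247], [30, 85, 247], [30, 84, 247], [30, 82, 247], [0, 0, 247], [0, 0, 247], [0, 0, 247], [0, 0, 247], [0, 0, 247], [30, 81, 247], [30, 81, 247], [30, 82, 247], [30, 72, 247], [0, 0, 247], [29, 69, 104]]
230 238 320 51 [[27, 60, 77], [26, 61, 83], [27, 55, 92], [26, 124, 228], [26, 142, 231], [26, 140, 231], [26, 140, 232], [26, 138, 232], [28, 14, 222], [30, 13, 222], [30, 15, 223], [30, 15, 223], [30, 14, 223], [26, 137, 233], [26, 137, 234], [26, 139, 233], [28, 130, 245], [0, 0, 247], [29, 69, 103]]
from [ 423.2 -170.2  237.5] 4.88 t 33.9 -> shift [  3.7 -30.5 127.4] roll -0.054 dist 131.0
```

>>> move_arm(rows=[[[-1,-25,0,-0.05,-1],[-1,-25,50,-0.05,-1],[-1,-25,110,-0.05,-1],[-1,-25,155,-0.05,-1],[-1,-25,179,-0.05,-1],[-1,-25,179,-0.05,-1],[-1,-18,179,-0.05,-1],[-1,-10,179,-0.05,-1],[-1,-2,179,-0.05,-1],[-1,6,179,-0.05,-1],[-1,12,179,-0.05,-1],[-1,18,179,-0.05,-1]]])

```text
time_s: 35.4
eef_pos: [423.4, -189.2, 58.6]
ee_rot: [0.002, 0.999, 0.045, -0.001]
force: [0.4, 2.4, 0.9]
grip_width: 0.0
```

```bash
python3 - <<'E'
from h import *
s,M,f=st(); print(s['eef_pos'],f,s['force'])
E
```

```text
[ 423.35063451 -189.19056181   58.61845101] 5.1730086874871155 [0.39837368 2.3999608  0.85049056]
```

>>> move_arm(rows=[[[0,8,0,0,-1],[0,17,0,0,-1],[0,26,0,0,-1],[0,35,0,0,-1],[0,44,0,0,-1],[0,53,0,0,-1],[0,62,0,0,-1],[0,70,0,0,-1],[0,74,0,0,-1],[0,76,0,0,-1],[0,78,0,0,-1],[0,80,0,0,-1]]])

```text
time_s: 36.9
eef_pos: [430.5, -268.8, 58.8]
ee_rot: [0.002, 0.999, 0.045, -0.001]
force: [-1.5, 1.3, -2.2]
grip_width: -0.001
```

>>> move_arm(rows=[[[0,2,0,0,-1],[0,4,0,0,-1],[0,6,0,0,-1],[0,6,0,0,-1]]])

```text
time_s: 37.4
eef_pos: [430.4, -269.4, 58.7]
ee_rot: [-0.004, 0.999, 0.045, -0.003]
force: [-0.3, 31.9, 17.4]
grip_width: 0.002
```

>>> move_arm(rows=[[[0,0,0,0,-1],[0,-10,0,0,-1],[0,-30,0,0,-1],[0,-50,-30,0,-1],[0,-70,-80,0,-1],[0,-90,-130,0,-1],[0,-110,-180,0,-1],[0,-110,-180,0,-1]]])

```text
time_s: 38.4
eef_pos: [422.4, -160.2, 242.8]
ee_rot: [-0.002, 0.999, 0.046, 0.0]
force: [0.9, -0.9, -0.6]
grip_width: 0.004
```

```bash
python3 - <<'E'
from h import *
s,M,f=st(); print(s['eef_pos'],f,s['force'],s['time_s'])
c=cap('top','top30.png'); h=cv2.cvtColor(c['color'],cv2.COLOR_BGR2HSV);H,S,V=cv2.split(h)
def comp(m,nm,z,mn):
    k,l,q,ce=cv2.connectedComponentsWithStats(m.astype(np.uint8))
    for i in range(1,k):
        p=ray(c,ce[i],z)[0]
        if q[i,4]>=mn and 370<p[0]<740 and -400<p[1]<420:
            r=cv2.minAreaRect(ray(c,np.argwhere(l==i)[:,::-1],z)[:,:2].astype(np.float32)); print(nm,q[i],p.round(0),np.round(r[1],0),round(r[2],1))
comp((H>95)&(H<125)&(S>150)&(V>60),'blue',75,60)
comp((H>18)&(H<36)&(S>110)&(V>60),'yel',74,25)
comp(((H<8)|(H>172))&(S>110)&(V>60),'red',0,3)
comp((S<80)&(V>120),'wh',121,100)
E
```

```text
[ 422.3555247  -160.24961124  242.79697174] 5.303592522032808 [ 0.94459447 -0.91044027 -0.57708733] 38.4
blue [290 161  20  20 304] [685. -59.  75.] [45. 44.] 0.1
blue [373 206  10  13  90] [ 586. -239.   75.] [21. 28.] 88.9
blue [ 109  227   56   33 1239] [512. 311.  75.] [ 71. 125.] 5.0
blue [ 111  272   56   35 1300] [409. 301.  75.] [ 71. 125.] 5.2
yel [415 240  10  13 112] [ 510. -335.   74.] [28. 21.] 0.3
yel [445 254   8  45 149] [ 441. -399.   74.] [100.   8.] 5.2
yel [392 259  19  12 139] [ 469. -296.   74.] [26. 39.] 6.6
yel [414 259   5  21  57] [ 455. -325.   74.] [46.  7.] 2.2
red [372 202   6   4  18] [ 617. -249.    0.] [ 7. 12.] 0.3
red [372 224   5   4  17] [ 563. -246.    0.] [ 7. 10.] 0.3
wh [  88  160   19  172 1964] [500. 387. 121.] [377.  27.] 5.1
wh [241 161  29  30 682] [663.  43. 121.] [66. 63.] 0.4
wh [ 357  205   71   21 1104] [ 575. -264.  121.] [156.  41.] 87.7
wh [112 238  41  10 303] [512. 314. 121.] [17. 88.] 4.1
wh [114 286  42  10 287] [409. 305. 121.] [16. 89.] 5.9
```

>>> move_arm(rows=[[[3,50,0,0,-1],[3,105,0,0,-1],[3,150,0,0,-1],[2,174,0,0,-1],[2,174,0,0,-1],[2,174,0,0,-1]]])

```text
time_s: 39.2
eef_pos: [439.4, -332.5, 238.4]
ee_rot: [-0.004, 0.999, 0.046, -0.002]
force: [0.7, 0.0, 0.3]
grip_width: -0.001
```

```bash
python3 - <<'E'
from h import *
s,M,f=st(); print(s['eef_pos'],f)
c=cap('wrist','w31.png'); h=cv2.cvtColor(c['color'],cv2.COLOR_BGR2HSV);H,S,V=cv2.split(h)
C=np.array([439.3,-358.2])
k,l,q,ce=cv2.connectedComponentsWithStats((((H<10)|(H>170))&(S>60)&(V>60)).astype(np.uint8))
for i in range(1,k):
    v=ray(c,ce[i],30)[0][:2]-C
    if q[i,4]>8 and np.hypot(*v)<60: print('red',q[i],ce[i].round(1),'r',np.hypot(*v).round(1),'ang',np.degrees(np.arctan2(v[1],v[0])).round(1))
ctr=proj(c,[[*C,38]])[0]; print('disc centre px',ctr)
# bright thin line on knob top: sample along radial directions at z74 and at rim z38
g=c['color'].min(2).astype(np.float32)
for z,r in ((74,(8,14,20)),(38,(27,28.5))):
    out=[]
    for a in range(0,360,3):
        P=[[C[0]+x*np.cos(np.radians(a)),C[1]+x*np.sin(np.radians(a)),z] for x in r]
        out.append((float(np.mean([cv2.getRectSubPix(g,(1,1),tuple(map(float,p)))[0,0] for p in proj(c,P)])),a))
    print(z,[(a,round(b)) for b,a in sorted(out)[::-1][:8]])
E
```

```text
[ 439.44035344 -332.5312571   238.43092119] 5.281599382550152
red [294 180   8   4  27] [297.4 181.4] r 35.6 ang 60.5
disc centre px [279.28436705 208.4186784 ]
74 [(63, 200), (66, 196), (60, 192), (69, 182), (306, 173), (309, 173), (297, 173), (303, 173)]
38 [(354, 168), (18, 168), (15, 167), (12, 167), (0, 166), (9, 166), (21, 166), (351, 165)]
```

```bash
python3 -c "
from h import *
print(ctrl.finish_job())"
```

```text
the job is handed in; nothing more can be done
None
```

I handed the job in at about 39 s; it reports no verdict. Only two trays were on the bench. I hung both in adjacent slot pairs, slid the damper to its marks, turned the knob about 109° clockwise to the red mark, and pushed the guard to its end stop.

Last checks:
- **Trays:** both hang aligned with the stand to within about 1°. At release their rib points were 99–100 mm up, and the first tray's was about 51 mm from the panel.
- **Damper:** within about 1.5 mm of the marks. Views first disagreed by up to about 5 mm; taking the marks as about 12 mm above the table reconciled them, but I did not confirm that height.
- **Knob:** the line was aligned with the mark to about 0.5 mm while gripped, and it still lined up after release. Seen through the guard at the end, it read about 3° off (roughly 1.7 mm, limit 3.5 mm). That view is the coarser one.
- **Guard:** it stopped hard at 32 N. The fin is within about 1 mm of where it should be when home.
- **Bystanders:** I kept clear of all of them, and the cap and dish read unchanged in the last top view. I did not re-measure the jar, bottles or beaker at the end.

I reached the 16-picture viewing limit just before turning the knob, so I checked the knob turn and the guard by colour masks and pixel values only.

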